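# Strip the drilling stack and put its parts away

### The job

The last link of the batch is drilled: take the stack on the green jig base apart and put each thing away, lowering it into place rather than dropping it. The brass bush stands upright, head up, in the recess of the wooden block, the steel drill jig stands on its cheeks in the middle of the white rectangle on the blue mat and parallel to it, the aluminium link lies flat in about the middle of the green tray (not the red scrap tray), and the wooden backing board lies centred across both rails of the yellow rack. Leave the oil bottle standing where it is.

Things in the scene. Friction and masses are not known exactly. Their poses are not given: they have to be found in the camera images.
- bush_c (a point): Brass drill bush: knurled head 32 mm diameter, 14 mm high, on a round body 22 mm diameter, 15 mm long (29 mm tall, 75 g). At the start head up in the drill jig's bore (23.5 mm), its head on the jig's top; lifts straight out. Point: its centre, 14.5 mm above its foot, 0.5 mm below the head's underside. z up its axis; yaw means nothing.
- saddle_c (a point): Drill jig: dark steel plate 66 (its x) by 58 (its y) by 16 mm, bore in the middle; under both 66 mm edges a cheek 5.5 mm wide hangs 6 mm down and straddles the link with 1.5 mm play each side. 22 mm tall overall, 0.48 kg. Lifts straight up. Point: its centre, 11 mm above the cheeks' feet; z up. At the start the feet are 8 mm above the board.
- link_c (a point): Drilled link, the workpiece: flat pale aluminium bar with round ends, 120 mm long (its x), 44 mm wide (its y), 14 mm thick, three dark holes along it, 0.19 kg. At the start flat on the backing board and under the jig, both ends showing. Point: its centre, half-way up; z up.
- board_c (a point): Backing board: brown wood, 140 (its x) by 60 (its y) by 12 mm, 80 g, bottom of the stack. It lies on a fixed green jig base (164 by 96 mm, top 20 mm above the bench) with 3 pins, 8 mm diameter and high, 1.5 mm off its edges: two at its -y edge, 45 mm either way from the middle, one at its +x end. Lifts straight up. Point: its centre, half-way up; z up.
- bush_block: Place of the bush: fixed light wooden block, 100 by 100 by 22 mm, with a round recess 52 mm diameter, 10 mm deep, grey floor, in the middle of its top. Origin: centre of its underside, on the bench; the recess floor is 12 mm above it; z up.
- jig_mat: Place of the drill jig: fixed blue mat, 120 (its x) by 112 (its y) by 6 mm, with a white rectangle, 90 (x) by 82 mm (y), painted in its middle. Origin: centre of its underside, on the bench; top 6 mm above. The jig's x (66 mm side) lies along the mat's x (long side of the rectangle), either way round.
- good_tray: Place of the link: fixed green open tray for good parts, outside 168 (its x) by 118 (its y) mm, 25 mm high, walls 4 mm thick, inner floor 4 mm above the bench. Origin: centre of its underside, on the bench; x along its length.
- board_rack: Place of the board: fixed yellow rack, plate 124 (its x) by 98 by 5 mm with two rails 12 mm wide along its y, at x = -45 and +45 mm, their tops 25 mm above the bench; a steel pin 8 mm diameter, 10 mm high, on every rail end at y = -45 and +45 mm. The board lies across both rails between the pins, its x along the rack's x, either way. Origin: centre of underside.
- scrap_tray: Not a place for anything here: fixed red open scrap tray, of the same size as the green one, three aluminium slugs lying in it. Origin: centre of its underside; x along its length.
- oil_bottle: Bystander: loose white oil bottle with red nozzle, 52 mm diameter, 159 mm tall, standing at the left edge of the work; to be left standing where it is. Origin: centre of its underside; z up.
Things that resemble listed ones, but are neither listed nor needed, are in the scene too. What is meant by the part that bears board_c is not pink, and is the smaller of those in its own colour.

How it is judged:
At the end, for the whole second after the job is handed in: Released, at rest and flat: bush upright on the recess floor (18 mm, 0.12 rad); jig on the mat within 15 mm of its middle, parallel to 0.22 rad; link on the green tray's floor within 42 mm of its middle; board on both rails of the rack, within 16 mm of its middle and 0.2 rad (horizontal distance between bush_c and bush_block below 0.018 m and z of bush_c in the frame of bush_block between 0.0225 and 0.0305 m and angle between bush_c's own z axis and vertical below 0.12 rad and linear speed of each of bush, saddle, link, board below 0.02 m/s and horizontal distance between saddle_c and jig_mat below 0.015 m and z of saddle_c in the frame of jig_mat between 0.013 and 0.021 m and angle between each of saddle_c, link_c, board_c's own z axis and vertical below 0.08 rad and angle between the x axis of saddle_c and the x axis of jig_mat, either way round below 0.22 rad and horizontal distance between link_c and good_tray below 0.042 m and z of link_c in the frame of good_tray between 0.007 and 0.015 m and horizontal distance between board_c and board_rack below 0.016 m and z of board_c in the frame of board_rack between 0.027 and 0.035 m and angle between the x axis of board_c and the x axis of board_rack, either way round below 0.2 rad); the robot touches nothing.
It fails at once if the oil bottle is knocked over or pushed away (distance of oil_bottle from where it was at the start of the episode above 0.03 m or angle between oil_bottle's own z axis and vertical above 0.4 rad).
It fails at once if the drill bush is dropped: it falls freely, faster than 0.6 m/s (some 2 cm of fall) (linear speed of bush above 0.6 m/s and contact force between bush and anything else below 0.01 N).
It fails at once if the drill jig is dropped: it falls freely, faster than 0.6 m/s (some 2 cm of fall) (linear speed of saddle above 0.6 m/s and contact force between saddle and anything else below 0.01 N).
It fails at once if the link is dropped: it falls freely, faster than 0.6 m/s (some 2 cm of fall) (linear speed of link above 0.6 m/s and contact force between link and anything else below 0.01 N).
It fails at once if the backing board is dropped: it falls freely, faster than 0.6 m/s (some 2 cm of fall) (linear speed of board above 0.6 m/s and contact force between board and anything else below 0.01 N).
It also fails if it takes over 115 s, if anything falls off the work surface, if the arm or the gripper's body presses on something with over 40 N, if the wrist force passes 120 N, or if a joint passes its speed limit or range.

### The arm

A 6-joint arm with a two-finger parallel gripper is mounted at the origin on the work surface. World frame = base frame: x ahead of the robot, y to its left, z up, the work surface at z = 0. Lengths are in m, angles in rad, forces in N, time in s.
With the tool pointing down it reaches from about 0.25 to 0.8 m from the base axis. Payload 3.9 kg.
Tool frame: the origin (TCP) lies between the finger pads; the fingertips stand 8 mm ahead of it and the grasp point (between the pads) lies 11 mm behind it; x points along the fingers, y is the direction in which the jaws open and shut, and the axes are right-handed (so a half turn about x gives the same grasp; the last joint's range is limited). The gripper opens to 85 mm and grips with 20 to 120 N. Pads are 22 mm wide; open, the fingers measure 114 mm over their backs; the gripper's body (76 mm by 85 mm) begins 54 mm behind the grasp point. The pads swing forward as they close: fully open they stand 13 mm farther back than shut.
Start: joints at [1.258, 0.26, -0.138, 1.173, 0, 1.571], TCP at [0.162, 0.5, 0.208] pointing down, gripper open.
Joint ranges: [-2.78, 2.78], [-0.83, 1.72], [-1.28, 1.37], [-1.9, 2.12], [-1.57, 1.48], [-3.14, 3.14]. Speed limits (rad/s): [2.57, 2.57, 3.14, 3.14, 3.14, 3.14].

### API

Orientations are given as [roll, pitch, yaw] about the fixed x, y, z axes, in that order (R = Rz(yaw) Ry(pitch) Rx(roll)).
In Python, from bench import robot, viewer gives the robot as it stands. The module is installed in compiled form; this text tells all that it offers.
- The arm moves only by the shell command python3 -m jog 'ROWS' [OPENING]. ROWS is JSON, a list of rows, each an object with "slide": the shift along the tool's x, y, z in cm, a list of three; "turn": the turn about the tool's x in rad. A call has 1 to 20 rows; each row is the pose to reach, as a shift and turn from the pose commanded when the call began, along the tool's axes at that moment; what a row does not reach only later rows make up. A row lasts 1/10 s, in which the tool goes at most 50 mm and 8.59 degrees, less where a joint would pass 70% of its speed; a pose out of reach is approached as far as the arm can. A call with a gripper value outside its range is refused whole. OPENING is the finger opening in cm, from 0 to 8.54, set as the call begins (- or left out, the last holds). The fingers move at their own pace and stop on an object; the grip force is fixed at half the most. Time passes only in rows, so rows that repeat a pose let the fingers close. It gives the time, the measured TCP pose, the force and the opening at its end, in the units of the state.
- robot.read_state(): the state, without advancing time (a new reading comes with each control period).
- viewer.read_camera(name): name is "side" or "top" or "wrist"; returns a dict with "img" (400x640x3 uint8, red, green, blue), "range_z" (400x640 float32, m along the optical axis (not along the pixel's ray), 0 where there is no reading), "mtx" (3x3 intrinsics, pixels), "rvec" (rotation vector, rad) and "tvec" (3), from world to camera coordinates, as OpenCV has them; the wrist camera has in their place "T_tool_cam" (4x4, takes a point from camera to tool coordinates, whose origin is the TCP and whose axes are the tool frame's). Camera axes: x right, y down, z forward; pixel columns grow to the right and rows downward; lengths in m; the calibration is good to about 2 mm. A picture is of the moment at which its call begins: read the wrist's pose just before it.
- robot.job_done(): hands the job in, once; it reports no verdict.
The state is a dict: "time_s": time; "joints": joint angles; "dq": joint speeds; "effort": joint torques, N m; "ee_pos": TCP position; "ee_rot": TCP orientation; "ft_force": force on the tool from outside, world axes, zero at the start; "ft_torque": the same for the moment, N m; "opening": finger opening in m.
Only numpy, scipy, OpenCV 4.12 (cv2) and the standard library are available. Lean on these libraries where they do the work, as an engineer would, in place of code of your own. Each camera call takes 0.05 s, during which the arm holds its last target.

## Working session

There is one attempt and no reset: what is moved stays moved. The work goes in short steps, Python scripts to look and compute and a shell command to move; the robot and the scene stay as the last step left them, time stands still between calls to the robot, and variables do not carry over. Pictures are saved under pics/ and viewed, and the job is handed in when it is done.

```bash
mkdir -p pics; python3 - <<'E'
from bench import robot, viewer
import cv2,numpy as np
s=robot.read_state(); print({k:np.round(v,4) for k,v in s.items()})
for n in ("top","side","wrist"):
    c=viewer.read_camera(n); cv2.imwrite(f"pics/{n}0.png",c["img"][:,:,::-1])
    np.savez(f"{n}0.npz",**c)
    print(n,c["mtx"].round(1).tolist(),[c[k].round(4).tolist() for k in c if k in("rvec","tvec","T_tool_cam")])
E
```

```text
{'time_s': np.float64(0.0), 'joints': array([ 1.258 ,  0.2607, -0.1394,  1.1727, -0.    ,  1.5708]), 'dq': array([-0.0004, -0.0005,  0.0009, -0.0001, -0.0005,  0.0013]), 'effort': array([-3.00000e-04, -4.05677e+01,  2.53922e+01,  1.88000e-02,
       -0.00000e+00, -0.00000e+00]), 'ee_pos': array([0.1613, 0.4988, 0.2067]), 'ee_rot': array([-1.5615,  1.5688, -1.8744]), 'ft_force': array([-0.9252, -0.0788,  0.1462]), 'ft_torque': array([0.0278, 0.0169, 0.0105]), 'opening': np.float64(0.0855)}
top [[401.7, 0.0, 320.7], [0.0, 401.7, 192.5], [0.0, 0.0, 1.0]] [[2.2149, -2.1493, 0.0802], [0.0898, 0.5223, 1.2392]]
side [[499.7, 0.0, 321.9], [0.0, 499.7, 199.6], [0.0, 0.0, 1.0]] [[2.1033, -0.2033, 0.0786], [-0.5092, 0.1808, 1.1759]]
wrist [[338.8, 0.0, 318.9], [0.0, 338.8, 193.6], [0.0, 0.0, 1.0]] [[[-0.0005, -0.2625, 0.9649, -0.1663], [1.0, -0.0002, 0.0005, -0.0002], [0.0, 0.9649, 0.2625, -0.0669], [0.0, 0.0, 0.0, 1.0]]]
```

View pics/top0.png

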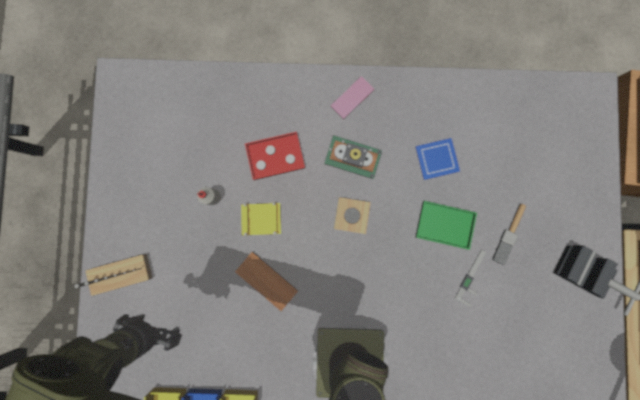

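View pics/side0.png

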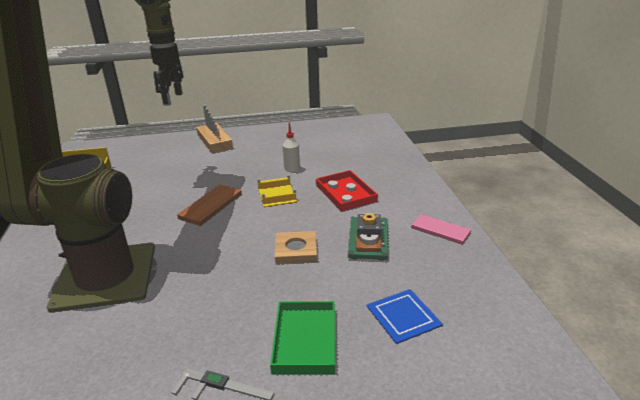

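View pics/wrist0.png

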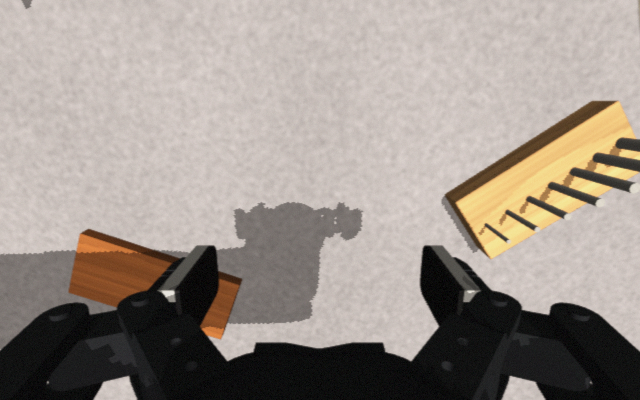

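```bash
cat > h.py <<'E'
import numpy as np, cv2
from scipy.spatial.transform import Rotation as Ro
def cam(c,ee=None):
    K=c["mtx"]
    if "rvec" in c:
        R=cv2.Rodrigues(np.asarray(c["rvec"],float))[0]; t=np.asarray(c["tvec"],float).ravel()
        return K,R.T,-R.T@t
    Rt=Ro.from_euler("xyz",ee[1]).as_matrix(); T=c["T_tool_cam"]
    return K,Rt@T[:3,:3],Rt@T[:3,3]+np.asarray(ee[0])
def ray(px,cm,z):
    K,R,o=cm; px=np.atleast_2d(np.asarray(px,float))
    d=np.c_[(px-K[[0,1],[2,2]])/K[[0,1],[0,1]],np.ones(len(px))]@R.T
    return o+d*((z-o[2])/d[:,2])[:,None]
def proj(p,cm):
    K,R,o=cm; q=(np.atleast_2d(p)-o)@R; q=q@K.T; return q[:,:2]/q[:,2:]
def rect(mask,cm,z):
    cs=cv2.findContours(mask.astype(np.uint8),cv2.RETR_EXTERNAL,cv2.CHAIN_APPROX_NONE)[0]
    c=max(cs,key=cv2.contourArea)[:,0,:]
    P=ray(c,cm,z)[:,:2]
    (x,y),(w,h),a=cv2.minAreaRect((P*1000).astype(np.float32))
    if w<h: w,h,a=h,w,a+90
    a=(a+90)%180-90
    return dict(ctr=(round(x,1),round(y,1)),size=(round(w,1),round(h,1)),long_deg=round(a,1),px=c.mean(0).round().tolist())
E
python3 - <<'E'
import numpy as np,cv2
from h import *
for n,(x0,y0,x1,y1),f in (("top",(310,125,400,190),8),("side",(335,200,405,270),8)):
    im=np.load(n+"0.npz")["img"][y0:y1,x0:x1,::-1]
    cv2.imwrite(f"pics/{n}_stack.png",cv2.resize(im,None,fx=f,fy=f,interpolation=cv2.INTER_CUBIC))
c=dict(np.load("top0.npz")); cm=cam(c)
print("campos",cm[2])
hsv=cv2.cvtColor(c["img"],cv2.COLOR_RGB2HSV); H,S,V=[hsv[...,i].astype(int) for i in range(3)]
def roi(x0,y0,x1,y1):
    m=np.zeros(H.shape,bool); m[y0:y1,x0:x1]=1; return m
print("green tray",rect((abs(H-60)<15)&(S>150)&roi(410,195,485,255),cm,.025))
print("base",rect((abs(H-75)<25)&(S>80)&roi(318,128,388,185),cm,.020))
print("mat",rect((abs(H-112)<12)&(S>100)&roi(405,130,470,185),cm,.006))
print("rack",rect((abs(H-29)<6)&(S>130)&roi(230,195,290,245),cm,.015))
print("block",rect((abs(H-17)<8)&(S>60)&(V>110)&roi(325,190,380,240),cm,.022))
print("red",rect(((H<6)|(H>174))&(S>150)&roi(240,125,312,185),cm,.025))
print("bottle",ray([[206,196]],cm,.0), ray([[201,194]],cm,.159))
D=c["range_z"]
for p in((354,155),(352,216),(446,225),(437,159),(262,218),(335,154),(320,280)):
    d=D[p[1],p[0]]; K,R,o=cm
    print(p,(o+R@(d*np.array([(p[0]-K[0,2])/K[0,0],(p[1]-K[1,2])/K[1,1],1]))).round(4))
E
```

```text
campos [0.42491556 0.10196086 1.27490658]Traceback (most recent call last):
  File "<stdin>", line 11, in <module>
  File "h.py", line 18, in rect
    c=max(cs,key=cv2.contourArea)[:,0,:]
      ~~~^^^^^^^^^^^^^^^^^^^^^^^^
ValueError: max() iterable argument is empty
```

```bash
sleep 1
cat > m.py <<'E'
import numpy as np,cv2
from h import *
c=dict(np.load("top0.npz")); cm=cam(c)
hsv=cv2.cvtColor(c["img"],cv2.COLOR_RGB2HSV)
for p in((446,225),(332,145),(424,170),(262,218),(342,205),(250,140)): print(p,hsv[p[1],p[0]])
H,S,V=[hsv[...,i].astype(int) for i in range(3)]
def roi(x0,y0,x1,y1):
    m=np.zeros(H.shape,bool); m[y0:y1,x0:x1]=1; return m
print("green tray",rect((abs(H-65)<25)&(S>120)&roi(410,195,485,255),cm,.025))
print("base",rect((abs(H-75)<25)&(S>80)&roi(318,128,388,185),cm,.020))
print("mat",rect((abs(H-112)<12)&(S>100)&roi(405,130,470,185),cm,.006))
print("rack",rect((abs(H-29)<6)&(S>130)&roi(230,195,290,245),cm,.015))
print("block",rect((abs(H-17)<8)&(S>60)&(V>110)&roi(325,190,380,240),cm,.022))
print("red",rect(((H<6)|(H>174))&(S>150)&roi(240,125,312,185),cm,.025))
D=c["range_z"]
for p in((354,155),(352,216),(446,225),(437,159),(262,218),(335,154),(320,280)):
    d=D[p[1],p[0]]; K,R,o=cm
    print(p,(o+R@(d*np.array([(p[0]-K[0,2])/K[0,0],(p[1]-K[1,2])/K[1,1],1]))).round(4))
E
python3 m.py
```

```text
(446, 225) [ 66 122 150]
(332, 145) [ 66  52 117]
(424, 170) [109 141 170]
(262, 218) [ 31 124 177]
(342, 205) [ 19  73 174]
(250, 140) [171  12 147]
green tray {'ctr': (427.2, -303.5), 'size': (116.0, 107.3), 'long_deg': 78.8, 'px': [449.0, 225.0]}Traceback (most recent call last):
  File "m.py", line 10, in <module>
    print("base",rect((abs(H-75)<25)&(S>80)&roi(318,128,388,185),cm,.020))
                 ~~~~^^^^^^^^^^^^^^^^^^^^^^^^^^^^^^^^^^^^^^^^^^^^^^^^^^^^
  File "h.py", line 18, in rect
    c=max(cs,key=cv2.contourArea)[:,0,:]
      ~~~^^^^^^^^^^^^^^^^^^^^^^^^
ValueError: max() iterable argument is empty
```

View pics/top_stack.png

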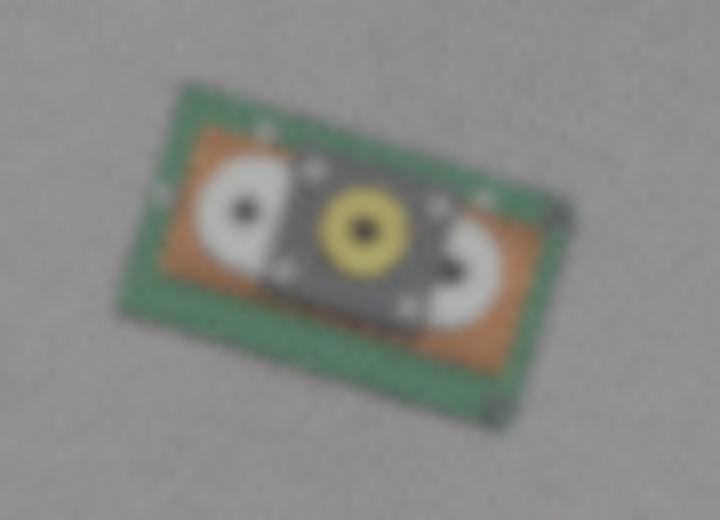

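View pics/side_stack.png

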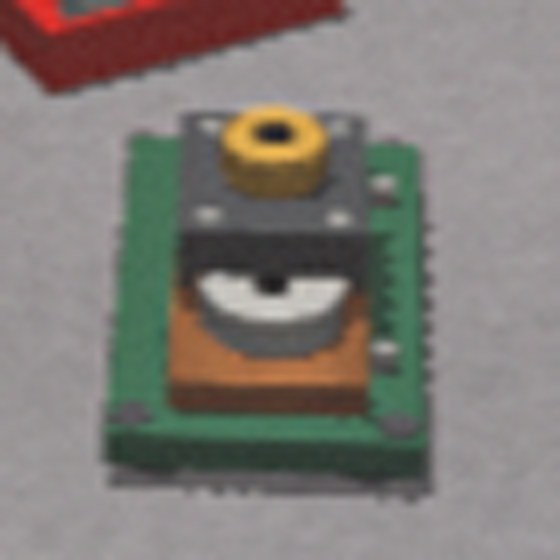

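The top crop (origin 310,125; ×8) shows the stack: brass bush at about (355,154), dark jig, pale link and the brown board, with 2 pins on the upper edge and 1 at the left end. Brown candidates are the board in the stack at (354,157) and the big plank at (267,280). The pink board at (352,97) is excluded. The stack one is the smaller brown board and sits between the jig base's pins, so it's the board meant.

```bash
cat > m.py <<'E'
import numpy as np,cv2
from h import *
c=dict(np.load("top0.npz")); cm=cam(c)
hsv=cv2.cvtColor(c["img"],cv2.COLOR_RGB2HSV)
H,S,V=[hsv[...,i].astype(int) for i in range(3)]
def roi(x0,y0,x1,y1):
    m=np.zeros(H.shape,bool); m[y0:y1,x0:x1]=1; return m
def go(n,m,z):
    try: print(n,rect(m,cm,z))
    except Exception as e: print(n,"none")
go("green tray",(abs(H-65)<25)&(S>60)&roi(410,195,485,255),.025)
go("base",(abs(H-70)<30)&(S>32)&roi(318,128,388,185),.020)
go("mat",(abs(H-112)<15)&(S>60)&roi(405,130,470,185),.006)
go("rack",(abs(H-29)<9)&(S>60)&roi(230,195,290,245),.015)
go("block",(abs(H-17)<10)&(S>35)&roi(325,190,380,240),.022)
go("red",((H<9)|(H>171))&(S>60)&roi(240,125,312,185),.025)
go("bush",(abs(H-26)<7)&(S>55)&roi(340,140,370,170),.020+.012+.014+.022-6e-3+.014+.0)
go("stackin",(~((abs(H-70)<30)&(S>25)))&roi(330,138,378,174),.06)
go("big plank",(abs(H-10)<10)&(S>70)&roi(230,245,305,315),.02)
D=c["range_z"]
for p in((354,155),(340,151),(352,216),(446,225),(437,159),(262,218),(335,154),(320,280)):
    d=D[p[1],p[0]]; K,R,o=cm
    print(p,(o+R@(d*np.array([(p[0]-K[0,2])/K[0,0],(p[1]-K[1,2])/K[1,1],1]))).round(4))
E
python3 m.py
```

```text
green tray {'ctr': (430.8, -286.1), 'size': (169.7, 117.4), 'long_deg': 78.9, 'px': [446.0, 225.0]}
base {'ctr': (613.3, 8.7), 'size': (172.7, 74.7), 'long_deg': 89.4, 'px': [354.0, 165.0]}
mat {'ctr': (640.5, -263.1), 'size': (120.2, 112.2), 'long_deg': -75.2, 'px': [437.0, 159.0]}
rack {'ctr': (432.4, 291.5), 'size': (122.4, 97.1), 'long_deg': -87.8, 'px': [261.0, 218.0]}
block {'ctr': (451.7, 6.4), 'size': (102.2, 102.0), 'long_deg': 82.5, 'px': [352.0, 215.0]}
red {'ctr': (631.9, 254.1), 'size': (170.0, 121.1), 'long_deg': -74.8, 'px': [274.0, 155.0]}
bush {'ctr': (636.0, 5.4), 'size': (33.6, 30.2), 'long_deg': 1.4, 'px': [355.0, 154.0]}
stackin {'ctr': (634.3, 10.9), 'size': (145.4, 66.2), 'long_deg': 74.4, 'px': [353.0, 155.0]}
big plank {'ctr': (241.5, 266.2), 'size': (187.1, 80.0), 'long_deg': 51.7, 'px': [266.0, 281.0]}
(354, 155) [0.6313 0.0084 0.0764]
(340, 151) [0.6476 0.0496 0.0462]
(352, 216) [0.4488 0.005  0.0114]
(446, 225) [ 0.4296 -0.2934  0.0012]
(437, 159) [ 0.6384 -0.2618  0.0063]
(262, 218) [0.4341 0.2883 0.0043]
(335, 154) [0.6378 0.0648 0.046 ]
(320, 280) [0.2464 0.0994 0.0028]
```

```bash
cat > plan.py <<'E'
import sys,numpy as np
from bench import robot
from h import *
def plan(x,y,z,ang=None):   # ang: wanted jaw (tool y) direction deg in world xy, mod 180
    s=robot.read_state(); R=Ro.from_euler("xyz",s["ee_rot"]).as_matrix(); p=np.array(s["ee_pos"])
    cur=np.degrees(np.arctan2(R[1,1],R[0,1])); d=R.T@(np.array([x,y,z])-p)*100
    o="slide cm %s"%d.round(2).tolist()
    if ang is not None:
        t=-((ang-cur+90)%180-90); o+=" turn rad %.3f (deg %.1f) q6 %.2f"%(np.radians(t),t,s["joints"][5])
    print(o,"| jaw now %.1f t %.1f pos %s F %s op %.4f axis %s"%(cur,s["time_s"],p.round(4).tolist(),np.round(s["ft_force"],1).tolist(),s["opening"],R[:,0].round(3).tolist()))
if __name__=="__main__":
    plan(*map(float,sys.argv[1:]))
E
python3 plan.py 0.6 0.005 0.25 74
python3 - <<'E'
import numpy as np
from h import *
c=dict(np.load("wrist0.npz"));D=c["range_z"];K=c["mtx"];T=c["T_tool_cam"]
v,u=np.mgrid[:400,:640]
P=np.stack([(u-K[0,2])/K[0,0]*D,(v-K[1,2])/K[1,1]*D,D],-1)@T[:3,:3].T+T[:3,3]
m=(D>0)&(P[...,0]<.05)
for a,b in((0,320),(320,640)):
    mm=m.copy();mm[:,:a]=0;mm[:,b:]=0
    q=P[mm];i=np.argsort(-q[:,0])[:300:30];print(q[i].round(4).tolist())
t=dict(np.load("top0.npz"));cm=cam(t);print("bottle nozzle",ray([[200,193]],cm,.15),"base",ray([[207,197]],cm,0.05))
E
```

```text
slide cm [-4.26, -33.51, 56.93] turn rad -0.034 (deg -1.9) q6 1.57 | jaw now 72.1 t 0.1 pos [0.1614, 0.499, 0.2069] F [0.6, -0.6, -0.4] op 0.0855 axis [-0.0, -0.001, -1.0]
[[-0.0361, -0.0433, -0.0043], [-0.0378, -0.0428, 0.0003], [-0.0388, -0.0465, -0.0105], [-0.0397, -0.0435, -0.0096], [-0.0402, -0.0429, 0.0055], [-0.0409, -0.0429, 0.0037], [-0.0413, -0.0429, -0.0099], [-0.042, -0.043, 0.0031], [-0.0424, -0.0453, -0.0113], [-0.0428, -0.0432, -0.0102]]
[[-0.0355, 0.0429, 0.002], [-0.0379, 0.0424, 0.0045], [-0.0387, 0.0422, 0.0045], [-0.0397, 0.0421, -0.0083], [-0.0404, 0.0424, -0.0019], [-0.041, 0.0475, -0.0115], [-0.0415, 0.0424, 0.0024], [-0.042, 0.0443, -0.0115], [-0.0425, 0.0424, -0.0083], [-0.0431, 0.0436, -0.0115]]
bottle nozzle [[0.49785036 0.44387688 0.15      ]] base [[0.49273365 0.45224145 0.05      ]]
```

```bash
python3 - <<'E'
import numpy as np
from h import *
c=dict(np.load("wrist0.npz"));D=c["range_z"];K=c["mtx"];T=c["T_tool_cam"]
v,u=np.mgrid[:400,:640]
P=np.stack([(u-K[0,2])/K[0,0]*D,(v-K[1,2])/K[1,1]*D,D],-1)@T[:3,:3].T+T[:3,3]
for p in((320,60),(500,60),(320,160),(190,255),(205,265),(215,250),(430,255),(450,260)): print(p,P[p[1],p[0]].round(4),D[p[1],p[0]].round(4))
s=dict(np.load("side0.npz"));cm=cam(s);K,R,o=cm
for y in range(75,108,3):
  for x in (160,166,176):
    d=s["range_z"][y,x]; 
    if 0<d<2.2: print((x,y),(o+R@(d*np.array([(x-K[0,2])/K[0,0],(y-K[1,2])/K[1,1],1]))).round(3))
print(proj([[.1613,.4988,.2067],[.1613,.4988,.1987],[.1613,.4988,.2427]],cm))
im=s["img"][50:120,130:200,::-1]; cv2.imwrite("pics/tip.png",cv2.resize(im,None,fx=8,fy=8))
E
```

```text
(320, 60) [ 0.2067  0.0011 -0.108 ] 0.3491
(500, 60) [ 0.206   0.1862 -0.108 ] 0.3486
(320, 160) [ 0.2069  0.0012 -0.004 ] 0.3766
(190, 255) [-0.0502 -0.0483 -0.0115] 0.1266
(205, 265) [-0.0504 -0.043  -0.0075] 0.1275
(215, 250) [-0.0373 -0.0431 -0.0076] 0.1401
(430, 255) [-0.0465  0.0427 -0.0097] 0.1306
(450, 260) [-0.0543  0.0473 -0.0115] 0.1226
(160, 75) [0.148 0.431 0.341]
(166, 75) [0.16  0.463 0.331]
(176, 75) [0.181 0.517 0.313]
(160, 78) [0.146 0.432 0.333]
(166, 78) [0.157 0.474 0.319]
(176, 78) [0.177 0.531 0.3  ]
(160, 81) [0.146 0.426 0.326]
(166, 81) [0.154 0.479 0.309]
(176, 81) [0.175 0.535 0.29 ]
(160, 84) [0.139 0.457 0.308]
(166, 84) [0.156 0.453 0.308]
(176, 84) [0.173 0.543 0.278]
(160, 87) [0.138 0.456 0.3  ]
(166, 87) [0.155 0.451 0.3  ]
(176, 87) [0.171 0.543 0.269]
(160, 90) [0.141 0.428 0.3  ]
(166, 90) [0.154 0.447 0.293]
(176, 90) [0.17  0.542 0.26 ]
(160, 93) [0.137 0.442 0.287]
(166, 93) [0.152 0.45  0.283]
(176, 93) [0.168 0.545 0.25 ]
(166, 96) [0.151 0.45  0.274]
(166, 99) [0.151 0.439 0.269]
(166, 102) [0.149 0.441 0.26 ]
(166, 105) [0.145 0.451 0.247]
[[175.24092655 111.90954545]
 [175.70810362 114.40407149]
 [173.10674733 100.5139399 ]]
```

View pics/tip.png

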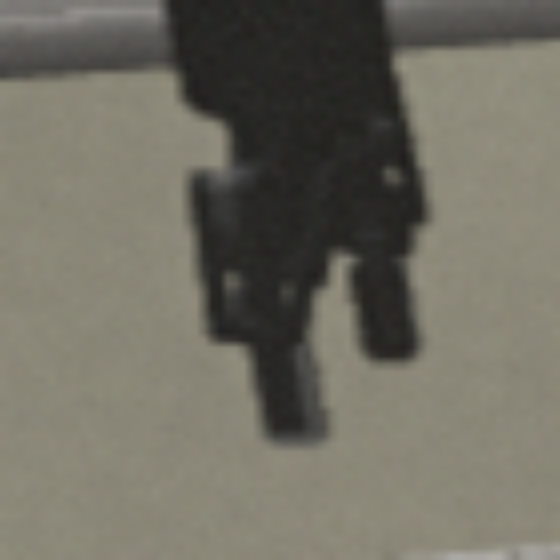

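Both cameras put the open fingertips about 36 mm behind the stated TCP, although the text implies about 5 mm. I'll check this with the jaws part shut while I move towards the stack.

```bash
python3 -m jog '[{"slide":[-5,0,0],"turn":0},{"slide":[-9,0,0],"turn":0},{"slide":[-9,0,5],"turn":0},{"slide":[-9,-2,10],"turn":0},{"slide":[-9,-4,15],"turn":0},{"slide":[-9,-6,20],"turn":0},{"slide":[-9,-8,24],"turn":0},{"slide":[-9,-11,28],"turn":0},{"slide":[-9,-14,32],"turn":0},{"slide":[-9,-17,36],"turn":0},{"slide":[-9,-20,40],"turn":0},{"slide":[-9,-23,44],"turn":0},{"slide":[-9,-26,48],"turn":0},{"slide":[-9,-29,52],"turn":0},{"slide":[-9,-32,55],"turn":0},{"slide":[-9,-33.5,57],"turn":-0.03},{"slide":[-9,-33.5,57],"turn":-0.03},{"slide":[-9,-33.5,57],"turn":-0.03},{"slide":[-9,-33.5,57],"turn":-0.03}]' 3.2
cat > tip.py <<'E'
import numpy as np,sys
from h import *
from bench import robot,viewer
s=robot.read_state();c=viewer.read_camera("wrist");D=c["range_z"];K=c["mtx"];T=c["T_tool_cam"]
np.savez("wrist_last.npz",ee=np.array([s["ee_pos"],s["ee_rot"]]),**c)
cv2.imwrite("pics/%s.png"%sys.argv[1],c["img"][:,:,::-1])
v,u=np.mgrid[:400,:640]
P=np.stack([(u-K[0,2])/K[0,0]*D,(v-K[1,2])/K[1,1]*D,D],-1)@T[:3,:3].T+T[:3,3]
m=(D>0)&(P[...,0]<.05)&(abs(P[...,2])<.014)
for a,b in((0,320),(320,640)):
    mm=m.copy();mm[:,:a]=0;mm[:,b:]=0
    q=P[mm];i=np.argsort(-q[:,0])[:200:25];print(q[i].round(4).tolist())
print(np.round(s["ee_pos"],4),s["opening"],s["time_s"])
E
python3 tip.py w1
```

```text
time_s: 2.05
ee_pos: [0.6001, 0.0062, 0.2974]
ee_rot: [2.99, 1.57, 2.708]
ft_force: [0.1, 0.7, -0.1]
opening: 0.0322
[[-0.0242, -0.0164, -0.0055], [-0.0273, -0.0163, 0.0038], [-0.0288, -0.0164, -0.0047], [-0.0299, -0.0204, -0.0112], [-0.0308, -0.0269, -0.0075], [-0.0316, -0.0206, -0.0115], [-0.0321, -0.0275, -0.0071], [-0.0329, -0.0163, -0.006]]
[[-0.024, 0.0157, -0.0054], [-0.0271, 0.0156, 0.002], [-0.0287, 0.0157, -0.0065], [-0.0298, 0.0185, -0.0112], [-0.0307, 0.0263, -0.0074], [-0.0317, 0.0157, -0.0097], [-0.0322, 0.0156, 0.0047], [-0.033, 0.025, -0.0075]]
[0.6001 0.0062 0.2974] 0.032246519123021906 2.05
```

View pics/w1.png

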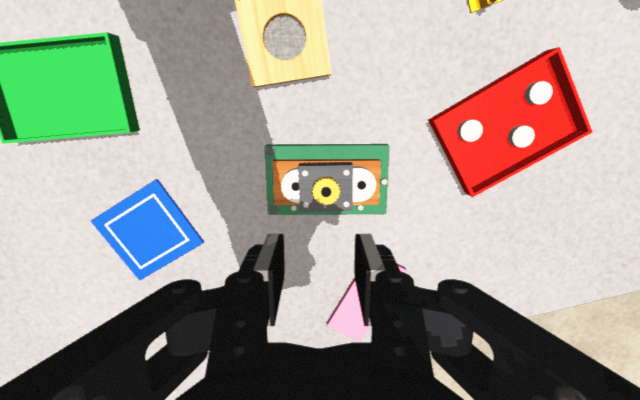

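The 32 mm opening gives tips 24 mm behind the TCP and the full opening gives 36 mm, so I'll use that measured offset (about 31 mm shorter than stated). The wrist picture shows the bush at (326,191), the jig around it, the link ends at (293,186) and (361,184), and the board pins at (293,208), (361,208) and (384,182). I'll measure the stack with it now.

```bash
cat > mw.py <<'E'
import numpy as np,cv2
from h import *
d=np.load("wrist_last.npz"); c={k:d[k] for k in d.files if k!="ee"}; cm=cam(c,d["ee"])
hsv=cv2.cvtColor(c["img"],cv2.COLOR_RGB2HSV)
H,S,V=[hsv[...,i].astype(int) for i in range(3)]
def roi(x0,y0,x1,y1):
    m=np.zeros(H.shape,bool); m[y0:y1,x0:x1]=1; return m
def go(n,m,z):
    try: print(n,rect(m,cm,z))
    except Exception as e: print(n,"none",e)
go("base",(abs(H-70)<25)&(S>60)&roi(255,135,400,225),.020)
b=(abs(H-27)<7)&(S>120)&roi(300,165,350,210); go("bush",b,.076)
go("jig",((S<60)&(V<120)|b)&roi(290,158,362,215),.062)
go("board",(abs(H-11)<9)&(S>100)&roi(262,150,388,212),.032)
go("mat",(abs(H-112)<12)&(S>100)&roi(80,170,215,290),.006)
go("matwhite",(S<60)&(V>150)&roi(103,190,193,268),.006)
go("block",(abs(H-20)<10)&(S>60)&roi(225,0,340,95),.022)
go("recess",(S<40)&roi(255,8,312,68),.012)
E
python3 mw.py; python3 plan.py .636 .0055 .1 72
```

```text
base {'ctr': (633.0, 7.5), 'size': (161.9, 87.7), 'long_deg': 74.2, 'px': [316.0, 161.0]}
bush {'ctr': (636.3, 3.9), 'size': (32.0, 31.8), 'long_deg': 73.8, 'px': [326.0, 190.0]}
jig {'ctr': (642.6, -4.1), 'size': (54.4, 42.0), 'long_deg': 76.4, 'px': [321.0, 199.0]}
board {'ctr': (636.5, 5.4), 'size': (139.7, 59.1), 'long_deg': 73.8, 'px': [327.0, 177.0]}
mat {'ctr': (640.5, -263.2), 'size': (120.1, 111.3), 'long_deg': -75.2, 'px': [148.0, 230.0]}
matwhite {'ctr': (641.1, -264.7), 'size': (90.4, 81.9), 'long_deg': -75.2, 'px': [147.0, 231.0]}
block {'ctr': (453.7, 4.4), 'size': (100.1, 99.1), 'long_deg': 82.6, 'px': [282.0, 39.0]}
recess {'ctr': (451.5, 5.3), 'size': (48.7, 48.0), 'long_deg': -16.8, 'px': [284.0, 37.0]}
slide cm [19.76, 0.9, 3.48] turn rad 0.033 (deg 1.9) q6 0.29 | jaw now 73.9 t 2.1 pos [0.6001, 0.0065, 0.2976] F [0.2, -0.6, -0.0] op 0.0319 axis [-0.0, 0.0, -1.0]
```

```bash
python3 -m jog '[{"slide":[3,0.5,2.5],"turn":0},{"slide":[7,1.05,3.5],"turn":0},{"slide":[11,1.05,3.55],"turn":0},{"slide":[15,1.05,3.55],"turn":0},{"slide":[19,1.05,3.55],"turn":0},{"slide":[21.5,1.05,3.55],"turn":0},{"slide":[21.5,1.05,3.55],"turn":0},{"slide":[21.5,1.05,3.55],"turn":0}]' 4.8
python3 plan.py .6363 .0042 .042
python3 tip.py w2
```

```text
time_s: 2.9
ee_pos: [0.6376, 0.0065, 0.0832]
ee_rot: [3.133, 1.571, 2.852]
ft_force: [1.2, 0.1, 1.0]
opening: 0.048
slide cm [4.12, -0.26, -0.06] | jaw now 73.9 t 2.9 pos [0.6376, 0.0065, 0.0832] F [1.2, 0.1, 1.0] op 0.0480 axis [-0.0, 0.0, -1.0]
[[0.0495, -0.0668, -0.0072], [0.0387, -0.0414, 0.0133], [0.0385, -0.0532, 0.0064], [0.0383, -0.0553, -0.0083], [0.0382, -0.049, 0.0016], [0.0382, -0.0524, -0.0051], [0.0381, -0.0543, 0.0049], [0.038, -0.0564, 0.0082]]
[[0.05, 0.0662, 0.002], [0.0385, 0.0524, -0.0036], [0.0384, 0.038, -0.0135], [0.0383, 0.0356, -0.0109], [0.0382, 0.0491, 0.0049], [0.0382, 0.0558, 0.0103], [0.0381, 0.0413, 0.0029], [0.0381, 0.0547, -0.0058]]
[0.6376 0.0065 0.0832] 0.047992982530114546 2.9
```

View pics/w2.png

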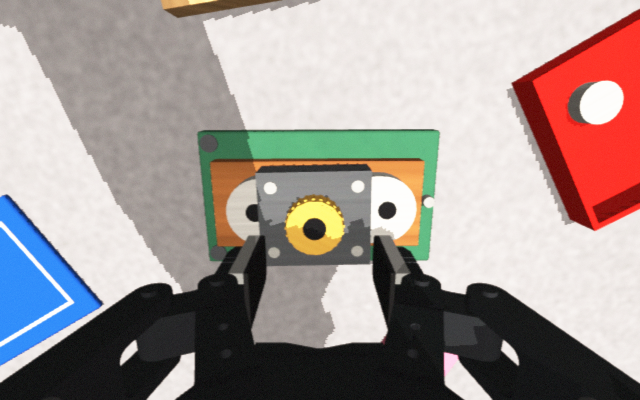

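The bush (centre about (314,228)) lies between the finger tips, which are centred on column 320. I'll refine its position from this view.

```bash
cat > mb.py <<'E'
from mw import *
E
python3 - <<'E'
import numpy as np,cv2
from h import *
d=np.load("wrist_last.npz"); c={k:d[k] for k in d.files if k!="ee"}; cm=cam(c,d["ee"])
hsv=cv2.cvtColor(c["img"],cv2.COLOR_RGB2HSV);H,S,V=[hsv[...,i].astype(int) for i in range(3)]
m=np.zeros(H.shape,bool);m[185:262,275:355]=1
h=(V<60)&m; h[:, :295]=0;h[:,335:]=0; h[:212]=0;h[245:]=0
print("hole",rect(h,cm,.076))
j=np.zeros(H.shape,bool)
print("bolts mean z.062",ray([[270,188],[358,187],[274,253],[357,251]],cm,.062).mean(0))
E
python3 plan.py .6363 .0042 .042
```

```text
hole {'ctr': (636.9, 3.8), 'size': (11.1, 10.9), 'long_deg': -16.1, 'px': [314.0, 229.0]}
bolts mean z.062 [0.63738308 0.00391874 0.062     ]
slide cm [4.24, -0.28, -0.2] | jaw now 73.9 t 3.0 pos [0.6389, 0.0063, 0.0844] F [-0.1, 1.0, 0.3] op 0.0478 axis [0.003, 0.0, -1.0]
```

```bash
python3 -m jog '[{"slide":[1,-0.25,-0.15],"turn":0},{"slide":[2.2,-0.25,-0.15],"turn":0},{"slide":[3.3,-0.25,-0.15],"turn":0},{"slide":[4.2,-0.25,-0.15],"turn":0},{"slide":[4.2,-0.25,-0.15],"turn":0},{"slide":[4.2,-0.25,-0.15],"turn":0}]'
python3 plan.py .637 .004 .042
python3 tip.py w3
```

```text
time_s: 3.55
ee_pos: [0.6353, 0.0035, 0.04]
ee_rot: [-2.856, 1.57, -3.139]
ft_force: [0.3, -0.9, 0.7]
opening: 0.048
slide cm [-0.2, 0.09, 0.15] | jaw now 73.8 t 3.5 pos [0.6353, 0.0035, 0.04] F [0.3, -0.9, 0.7] op 0.0480 axis [-0.001, -0.0, -1.0]
[[0.0425, -0.1179, -0.0118], [0.042, -0.1794, -0.0026], [0.0418, -0.1245, -0.004], [0.0418, -0.101, -0.0067], [0.0417, -0.1546, -0.0034], [0.0416, -0.1337, 0.0102], [0.0416, -0.0993, -0.0101], [0.0415, -0.1985, -0.0041]]
[[0.0424, 0.1425, -0.0018], [0.0416, 0.1039, 0.0124], [0.0415, 0.0983, -0.0007], [0.0414, 0.1731, 0.0095], [0.0413, 0.1025, -0.0081], [0.0413, 0.1096, -0.0075], [0.0412, 0.1436, -0.0095], [0.0412, 0.113, -0.0008]]
[0.6353 0.0035 0.04  ] 0.04801067834367294 3.55
```

View pics/w3.png

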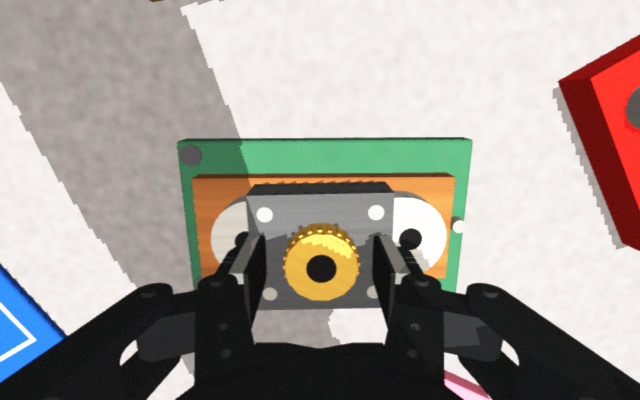

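The tips are clear of the jig with the bush between them and no contact force, which confirms the measured tip offset. Closing now, then a small lift.

```bash
python3 -m jog '[{"slide":[0,0.05,0.1],"turn":0},{"slide":[0,0.05,0.1],"turn":0},{"slide":[0,0.05,0.1],"turn":0},{"slide":[0,0.05,0.1],"turn":0},{"slide":[0,0.05,0.1],"turn":0},{"slide":[-1,0.05,0.1],"turn":0},{"slide":[-2,0.05,0.1],"turn":0},{"slide":[-4,0.05,0.1],"turn":0},{"slide":[-6,0.05,0.1],"turn":0},{"slide":[-8,0.05,0.1],"turn":0},{"slide":[-8,0.05,0.1],"turn":0}]' 2.0
python3 plan.py .452 .005 .12 73.8
python3 tip.py w4 | tail -1
```

```text
time_s: 4.7
ee_pos: [0.6388, 0.0037, 0.124]
ee_rot: [0.276, 1.565, -0.007]
ft_force: [0.4, -0.1, -0.9]
opening: 0.0288
slide cm [0.3, -5.09, -17.98] turn rad -0.000 (deg -0.0) q6 0.29 | jaw now 73.8 t 4.7 pos [0.6388, 0.0037, 0.124] F [0.4, -0.1, -0.9] op 0.0288 axis [0.006, -0.0, -1.0]
[0.6388 0.0037 0.124 ] 0.028820362059728214 4.7
```

View pics/w4.png

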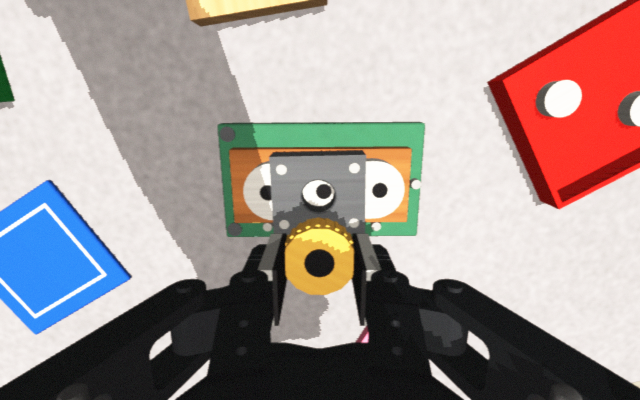

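```bash
cat > tool.py <<'E'
# points of last wrist picture in tool coords from depth
import numpy as np,sys
from h import *
d=np.load("wrist_last.npz");D=d["range_z"];K=d["mtx"];T=d["T_tool_cam"]
v,u=np.mgrid[:400,:640]
P=np.stack([(u-K[0,2])/K[0,0]*D,(v-K[1,2])/K[1,1]*D,D],-1)@T[:3,:3].T+T[:3,3]
hsv=cv2.cvtColor(d["img"],cv2.COLOR_RGB2HSV);H,S,V=[hsv[...,i].astype(int) for i in range(3)]
E
python3 - <<'E'
from tool import *
m=(abs(H-26)<7)&(S>120)&(v>220)&(v<300)&(u>280)&(u<360)
q=P[m]; top=np.median(q[q[:,0]<np.median(q[:,0])+.003],0); print("top",top.round(4))
K_=K; o=T[:3,3]
def hit(px,x):
    dd=T[:3,:3]@np.array([(px[0]-K[0,2])/K[0,0],(px[1]-K[1,2])/K[1,1],1]); return o+dd*(x-o[0])/dd[0]
print(hit((319.5,262.5),top[0]).round(4))
E
```

```text
top [-0.0343 -0.0001 -0.0034]
[-0.0343  0.0001 -0.0005]
```

```bash
python3 -m jog '[{"slide":[0,-0.5,-2],"turn":0},{"slide":[0,-1.5,-5.5],"turn":0},{"slide":[0,-2.5,-9],"turn":0},{"slide":[0,-3.6,-12.5],"turn":0},{"slide":[0,-4.6,-16],"turn":0},{"slide":[2,-5.05,-17.7],"turn":0},{"slide":[4.5,-5.05,-17.8],"turn":0},{"slide":[7,-5.05,-17.8],"turn":0},{"slide":[7,-5.05,-17.8],"turn":0},{"slide":[7,-5.05,-17.8],"turn":0}]'
python3 tip.py w5 | tail -1; python3 plan.py .452 .005 .008
```

```text
time_s: 5.75
ee_pos: [0.4505, 0.0049, 0.0499]
ee_rot: [-2.84, 1.568, -3.123]
ft_force: [0.3, 0.5, -0.4]
opening: 0.0291
[0.4505 0.0049 0.0499] 0.029118937752164564 5.75
slide cm [4.27, 0.01, 0.02] | jaw now 73.8 t 5.8 pos [0.4518, 0.0049, 0.0507] F [0.6, -0.4, -0.2] op 0.0291 axis [-0.0, 0.0, -1.0]
```

View pics/w5.png

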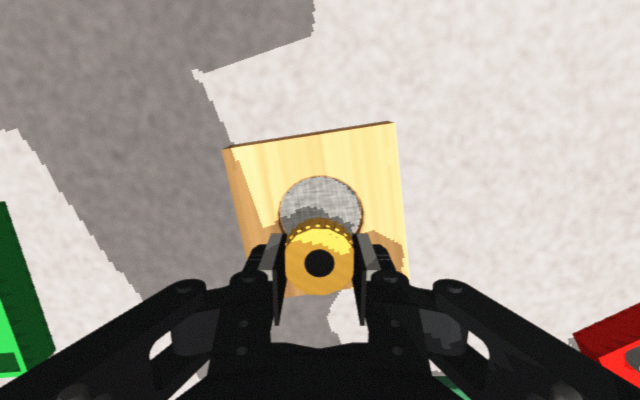

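The bush hangs above the recess (recess seen at about (320,205), bush at (320,260)). Lowering it now.

```bash
python3 -m jog '[{"slide":[1.5,0,0],"turn":0},{"slide":[2.8,0,0],"turn":0},{"slide":[3.6,0,0],"turn":0},{"slide":[3.8,0,0],"turn":0},{"slide":[4,0,0],"turn":0},{"slide":[4.15,0,0],"turn":0},{"slide":[4.25,0,0],"turn":0},{"slide":[4.25,0,0],"turn":0},{"slide":[4.25,0,0],"turn":0}]'
python3 plan.py .452 .005 .008
```

```text
time_s: 6.7
ee_pos: [0.4519, 0.0049, 0.0082]
ee_rot: [0.243, 1.57, -0.04]
ft_force: [0.2, 0.2, -0.3]
opening: 0.0293
slide cm [0.02, 0.01, 0.01] | jaw now 73.8 t 6.7 pos [0.4519, 0.0049, 0.0082] F [0.2, 0.2, -0.3] op 0.0293 axis [0.0, -0.0, -1.0]
```

```bash
python3 -m jog '[{"slide":[0.1,0,0],"turn":0},{"slide":[0.15,0,0],"turn":0},{"slide":[0.15,0,0],"turn":0}]'
```

```text
time_s: 7.0
ee_pos: [0.4517, 0.0049, 0.0065]
ee_rot: [-3.071, 1.571, 2.929]
ft_force: [0.3, 0.0, -0.5]
opening: 0.0293
```

```bash
python3 -m jog '[{"slide":[0.1,0,0],"turn":0},{"slide":[0.1,0,0],"turn":0}]'
```

```text
time_s: 7.2
ee_pos: [0.4518, 0.0049, 0.0063]
ee_rot: [0.222, 1.57, -0.061]
ft_force: [-2.7, -0.8, 8.4]
opening: 0.0291
```

Contact (8 N up). Now release, rise, and look.

```bash
python3 -m jog '[{"slide":[0,0,0],"turn":0},{"slide":[0,0,0],"turn":0},{"slide":[0,0,0],"turn":0},{"slide":[-2,0,0],"turn":0},{"slide":[-5,0,0],"turn":0},{"slide":[-9,0,0],"turn":0},{"slide":[-13,0,0],"turn":0},{"slide":[-13,0,0],"turn":0}]' 5.5
python3 tip.py w6 | tail -1; python3 plan.py .6368 .0045 .10 -16.2
python3 - <<'E'
from h import *
d=np.load("wrist_last.npz"); c={k:d[k] for k in d.files if k!="ee"}; cm=cam(c,d["ee"])
hsv=cv2.cvtColor(c["img"],cv2.COLOR_RGB2HSV);H,S,V=[hsv[...,i].astype(int) for i in range(3)]
print("bush",rect((abs(H-25)<5)&(S>180),cm,.041))
E
```

```text
time_s: 8.0
ee_pos: [0.4561, 0.005, 0.1405]
ee_rot: [0.293, 1.561, 0.01]
ft_force: [1.3, 0.4, -0.4]
opening: 0.0551
[0.4561 0.005  0.1405] 0.05510849973454228 8.0
slide cm [3.92, 5.04, 17.5] turn rad 1.571 (deg 90.0) q6 0.29 | jaw now 73.8 t 8.1 pos [0.4544, 0.005, 0.138] F [0.1, 0.6, -1.6] op 0.0550 axis [0.006, 0.0, -1.0]
bush {'ctr': (433.1, 233.7), 'size': (92.1, 12.6), 'long_deg': 3.6, 'px': [606.0, 76.0]}
```

View pics/w6.png

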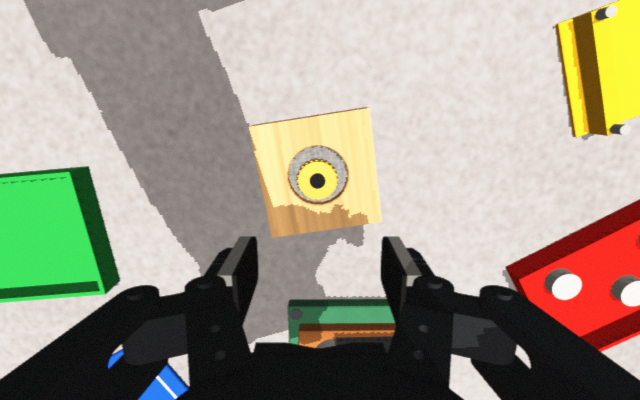

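The bush stands upright in the recess (bush (317,180), recess (318,174)). Next the jig: quarter turn, and over to the stack.

```bash
python3 -m jog '[{"slide":[0,0.5,2],"turn":0.13},{"slide":[0,1.2,4],"turn":0.26},{"slide":[0,1.8,6],"turn":0.39},{"slide":[0,2.4,8],"turn":0.52},{"slide":[0,3,10],"turn":0.66},{"slide":[0,3.5,12],"turn":0.79},{"slide":[0,4,14],"turn":0.92},{"slide":[0,4.5,16],"turn":1.05},{"slide":[0,5,17.5],"turn":1.18},{"slide":[2,5,17.5],"turn":1.31},{"slide":[4,5,17.5],"turn":1.44},{"slide":[6,5,17.5],"turn":1.57},{"slide":[6,5,17.5],"turn":1.57},{"slide":[6,5,17.5],"turn":1.57}]' 8.5
python3 plan.py .6368 .0042 .014 -16.2
python3 tip.py w7 | tail -1
```

```text
time_s: 9.45
ee_pos: [0.6325, 0.0041, 0.074]
ee_rot: [-1.285, 1.568, -3.135]
ft_force: [-0.1, 0.2, 0.9]
opening: 0.085
slide cm [6.0, 0.43, -0.13] turn rad 0.003 (deg 0.2) q6 1.86 | jaw now -16.0 t 9.4 pos [0.6325, 0.0041, 0.074] F [-0.1, 0.2, 0.9] op 0.0850 axis [-0.003, -0.0, -1.0]
[0.6325 0.0041 0.074 ] 0.08501610050136528 9.45
```

View pics/w7.png

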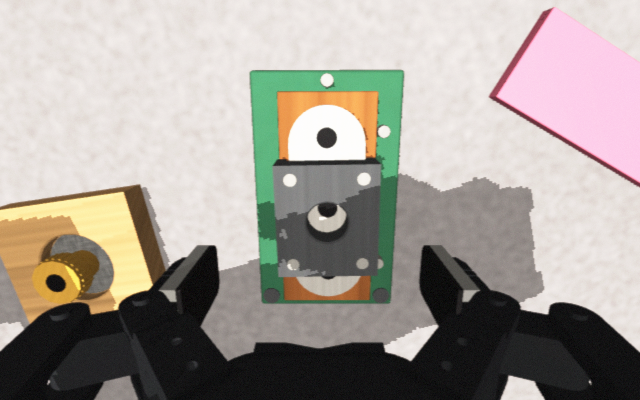

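```bash
python3 - <<'E'
from h import *
d=np.load("wrist_last.npz"); c={k:d[k] for k in d.files if k!="ee"}; cm=cam(c,d["ee"])
B=ray([[290,180],[364,180],[293,265],[362,264]],cm,.062);print(B.round(4).tolist(),B.mean(0))
print(np.degrees(np.arctan2(*(B[1]-B[0])[1::-1])), np.linalg.norm(B[1]-B[0]),np.linalg.norm(B[2]-B[0]))
E
python3 plan.py .637 .0042 .014 -16.2
```

```text
[[0.624, 0.0329, 0.062], [0.6624, 0.0219, 0.062], [0.6106, -0.0158, 0.062], [0.6492, -0.0261, 0.062]] [0.63654377 0.00325135 0.062     ]
-15.953387005581542 0.039923430559275525 0.05047680246227697
slide cm [6.12, 0.33, -0.1] turn rad 0.003 (deg 0.2) q6 1.86 | jaw now -16.0 t 9.5 pos [0.6336, 0.0041, 0.0752] F [-0.7, -0.1, 0.1] op 0.0848 axis [-0.001, -0.0, -1.0]
```

```bash
python3 -m jog '[{"slide":[1,0.3,-0.05],"turn":0},{"slide":[2.5,0.35,-0.05],"turn":0},{"slide":[4,0.35,-0.05],"turn":0},{"slide":[5,0.35,-0.05],"turn":0},{"slide":[6,0.35,-0.05],"turn":0},{"slide":[6,0.35,-0.05],"turn":0},{"slide":[6,0.35,-0.05],"turn":0}]'
python3 plan.py .6367 .004 .014 -16.2
python3 tip.py w8|tail -1
```

```text
time_s: 10.2
ee_pos: [0.6374, 0.0036, 0.0156]
ee_rot: [1.897, 1.571, 0.044]
ft_force: [0.5, -0.0, 1.1]
opening: 0.0854
slide cm [0.16, -0.08, -0.01] turn rad 0.001 (deg 0.1) q6 1.86 | jaw now -16.1 t 10.2 pos [0.6374, 0.0036, 0.0156] F [0.5, -0.0, 1.1] op 0.0854 axis [0.0, 0.0, -1.0]
[0.6374 0.0036 0.0156] 0.08535734157475441 10.2
```

View pics/w8.png

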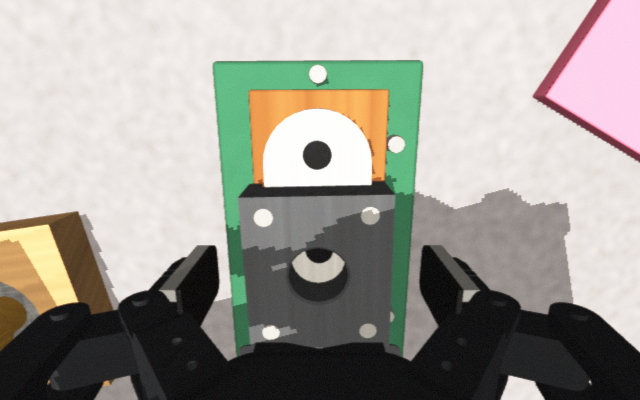

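The jig is centred between the jaws (bore at column 318, fingers at about 200 and 440). Close and lift.

```bash
python3 -m jog '[{"slide":[0,-0.05,0],"turn":0},{"slide":[0,-0.05,0],"turn":0},{"slide":[0,-0.05,0],"turn":0},{"slide":[0,-0.05,0],"turn":0},{"slide":[0,-0.05,0],"turn":0},{"slide":[-0.5,-0.05,0],"turn":0},{"slide":[-1,-0.05,0],"turn":0},{"slide":[-2,-0.05,0],"turn":0},{"slide":[-4,-0.05,0],"turn":0},{"slide":[-6,-0.05,0],"turn":0},{"slide":[-8,-0.05,0],"turn":0},{"slide":[-8,-0.05,0],"turn":0}]' 5.0
python3 plan.py .6405 -.2632 .06 14.8
python3 tip.py w9|tail -1
```

```text
time_s: 11.45
ee_pos: [0.6392, 0.0037, 0.0989]
ee_rot: [1.856, 1.565, 0.003]
ft_force: [0.7, 0.2, -4.8]
opening: 0.0565
slide cm [3.89, 7.53, 25.61] turn rad -0.540 (deg -31.0) q6 1.86 | jaw now -16.2 t 11.4 pos [0.6392, 0.0037, 0.0989] F [0.7, 0.2, -4.8] op 0.0565 axis [0.006, 0.0, -1.0]
[0.6392 0.0037 0.0989] 0.0565223556021113 11.45
```

View pics/w9.png

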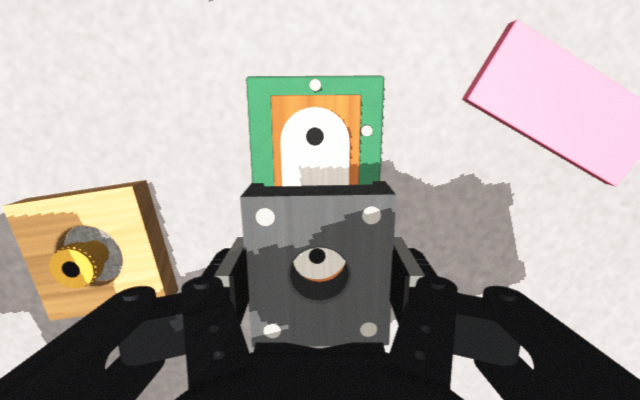

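```bash
python3 - <<'E'
from tool import *
for p in((264,217),(371,215),(272,331),(368,330),(300,230),(350,310)):print(p,P[p[1],p[0]].round(4))
E
```

```text
(264, 217) [-0.0455 -0.0211 -0.0243]
(371, 215) [-0.0456  0.0191 -0.0251]
(272, 331) [-0.0456 -0.0199  0.0256]
(368, 330) [-0.0454  0.02    0.0253]
(300, 230) [-0.0454 -0.0076 -0.019 ]
(350, 310) [-0.0451  0.0123  0.016 ]
```

```bash
python3 -m jog '[{"slide":[0,0.8,2.5],"turn":-0.07},{"slide":[0,1.7,5.5],"turn":-0.14},{"slide":[0,2.6,8.5],"turn":-0.2},{"slide":[0,3.5,11.5],"turn":-0.27},{"slide":[0,4.4,14.5],"turn":-0.33},{"slide":[0,5.3,17.5],"turn":-0.4},{"slide":[0,6.2,20.5],"turn":-0.47},{"slide":[0,7,23.5],"turn":-0.54},{"slide":[1.5,7.4,25.5],"turn":-0.54},{"slide":[4,7.4,25.6],"turn":-0.54},{"slide":[6.5,7.4,25.6],"turn":-0.54},{"slide":[7.5,7.4,25.6],"turn":-0.54},{"slide":[7.5,7.4,25.6],"turn":-0.54}]'
python3 plan.py .6405 -.2632 -.016 14.8
python3 tip.py w10|tail -1
```

```text
time_s: 12.8
ee_pos: [0.6337, -0.2612, 0.0168]
ee_rot: [-2.25, 1.564, 2.72]
ft_force: [0.1, -0.3, -4.5]
opening: 0.0569
slide cm [3.27, 0.62, 0.38] turn rad -0.001 (deg -0.0) q6 0.92 | jaw now 14.8 t 12.8 pos [0.6337, -0.2612, 0.0168] F [0.1, -0.3, -4.5] op 0.0569 axis [-0.007, 0.003, -1.0]
[ 0.6337 -0.2612  0.0168] 0.05692148528133996 12.8
```

View pics/w10.png

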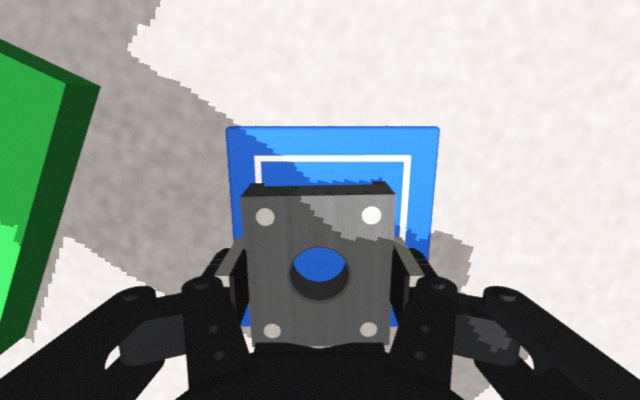

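```bash
python3 - <<'E'
from h import *
d=np.load("wrist_last.npz"); c={k:d[k] for k in d.files if k!="ee"}; cm=cam(c,d["ee"])
A=ray([[227,127],[439,127]],cm,.006); m=A.mean(0); dr=A[1]-A[0]; print(A,np.linalg.norm(dr),np.degrees(np.arctan2(dr[1],dr[0])))
n=np.array([np.cos(np.radians(-75.2)),np.sin(np.radians(-75.2)),0]); print(m+.06*n,m-.06*n)
E
python3 plan.py .6405 -.2632 -.016 14.8
```

```text
[[ 0.57365689 -0.2213216   0.006     ]
 [ 0.67915064 -0.19349008  0.006     ]] 0.10910328271502373 14.779114775268738
[ 0.64173051 -0.26541524  0.006     ] [ 0.61107702 -0.14939644  0.006     ]
slide cm [3.48, 0.47, 0.28] turn rad -0.000 (deg -0.0) q6 0.92 | jaw now 14.8 t 12.8 pos [0.6353, -0.2618, 0.0188] F [-0.2, 0.1, -3.6] op 0.0565 axis [-0.003, 0.002, -1.0]
```

```bash
python3 -m jog '[{"slide":[0.5,0.2,0.1],"turn":0},{"slide":[1,0.2,0.1],"turn":0},{"slide":[1.5,0.2,0.1],"turn":0},{"slide":[2,0.2,0.1],"turn":0},{"slide":[2,0.2,0.1],"turn":0},{"slide":[2,0.2,0.1],"turn":0}]'
python3 plan.py .6405 -.2632 -.016 14.8
```

```text
time_s: 13.45
ee_pos: [0.6386, -0.2631, 0.0004]
ee_rot: [-2.216, 1.57, 2.755]
ft_force: [-0.1, 0.2, -4.2]
opening: 0.0566
slide cm [1.64, 0.18, 0.06] turn rad -0.000 (deg -0.0) q6 0.92 | jaw now 14.8 t 13.4 pos [0.6386, -0.2631, 0.0004] F [-0.1, 0.2, -4.2] op 0.0566 axis [-0.0, 0.0, -1.0]
```

```bash
python3 -m jog '[{"slide":[0.6,0.15,0.05],"turn":0},{"slide":[1.1,0.2,0.05],"turn":0},{"slide":[1.4,0.2,0.05],"turn":0},{"slide":[1.55,0.2,0.05],"turn":0},{"slide":[1.65,0.2,0.05],"turn":0},{"slide":[1.75,0.2,0.05],"turn":0},{"slide":[1.75,0.2,0.05],"turn":0}]'
python3 plan.py .6405 -.2632 -.0175 14.8
```

```text
time_s: 14.15
ee_pos: [0.6409, -0.2631, -0.017]
ee_rot: [1.225, 1.571, -0.088]
ft_force: [-0.1, -0.2, -5.2]
opening: 0.0567
slide cm [0.05, -0.04, -0.0] turn rad -0.000 (deg -0.0) q6 0.92 | jaw now 14.8 t 14.2 pos [0.6409, -0.2631, -0.017] F [-0.1, -0.2, -5.2] op 0.0567 axis [0.0, -0.0, -1.0]
```

```bash
python3 -m jog '[{"slide":[0.08,0,0],"turn":0},{"slide":[0.14,0,0],"turn":0},{"slide":[0.14,0,0],"turn":0}]'
```

```text
time_s: 14.45
ee_pos: [0.6411, -0.2633, -0.0174]
ee_rot: [0.858, 1.57, -0.455]
ft_force: [-1.8, 0.7, 2.2]
opening: 0.0565
```

Touched down (the weight came off). Release and rise.

```bash
python3 -m jog '[{"slide":[0,0,0],"turn":0},{"slide":[0,0,0],"turn":0},{"slide":[0,0,0],"turn":0},{"slide":[0,0,0],"turn":0},{"slide":[-2,0,0],"turn":0},{"slide":[-5,0,0],"turn":0},{"slide":[-9,0,0],"turn":0},{"slide":[-13,0,0],"turn":0},{"slide":[-16,0,0],"turn":0},{"slide":[-16,0,0],"turn":0},{"slide":[-16,0,0],"turn":0}]' 8.0
python3 plan.py .6365 .0045 .08 -16.2
python3 tip.py w11|tail -1
```

```text
time_s: 15.55
ee_pos: [0.6415, -0.2634, 0.1425]
ee_rot: [0.927, 1.569, -0.386]
ft_force: [-0.0, -0.2, -1.5]
opening: 0.0803
slide cm [6.23, 6.34, -26.04] turn rad 0.541 (deg 31.0) q6 0.92 | jaw now 14.8 t 15.6 pos [0.6415, -0.2634, 0.1425] F [-0.0, -0.2, -1.5] op 0.0803 axis [0.002, -0.001, -1.0]
[ 0.6415 -0.2634  0.1425] 0.08029458441827386 15.55
```

View pics/w11.png

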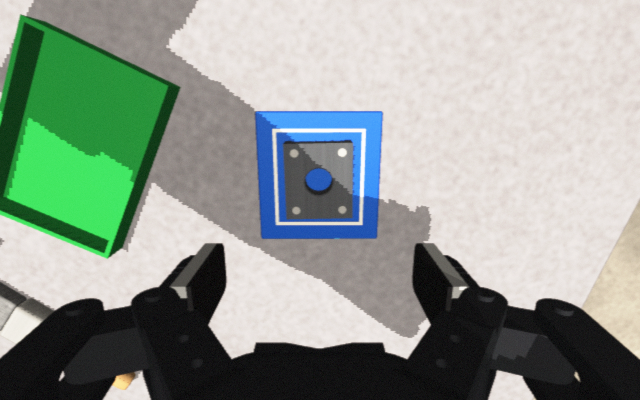

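The jig stands centred and parallel in the white rectangle (bore (318,180), rectangle centre (319,176)). Next the link.

```bash
python3 -m jog '[{"slide":[0,0.8,-3],"turn":0.07},{"slide":[0,1.6,-6],"turn":0.14},{"slide":[0,2.4,-9.5],"turn":0.2},{"slide":[0,3.2,-13],"turn":0.27},{"slide":[0,4,-16.5],"turn":0.33},{"slide":[0,4.8,-20],"turn":0.4},{"slide":[0,5.6,-23],"turn":0.47},{"slide":[2,6.2,-25.5],"turn":0.54},{"slide":[5,6.3,-26.05],"turn":0.54},{"slide":[8,6.3,-26.05],"turn":0.54},{"slide":[8,6.3,-26.05],"turn":0.54},{"slide":[8,6.3,-26.05],"turn":0.54},{"slide":[8,6.3,-26.05],"turn":0.54}]' 6.5
python3 plan.py .6365 .0045 .0085 -16.2
python3 tip.py w12|tail -1
```

```text
time_s: 16.9
ee_pos: [0.6361, 0.0045, 0.0625]
ee_rot: [1.856, 1.57, 0.003]
ft_force: [-0.1, -0.5, 0.9]
opening: 0.0652
slide cm [5.4, 0.03, -0.01] turn rad 0.000 (deg 0.0) q6 1.86 | jaw now -16.2 t 16.9 pos [0.6361, 0.0045, 0.0625] F [-0.1, -0.5, 0.9] op 0.0652 axis [0.001, 0.0, -1.0]
[0.6361 0.0045 0.0625] 0.06521954168116378 16.9
```

View pics/w12.png

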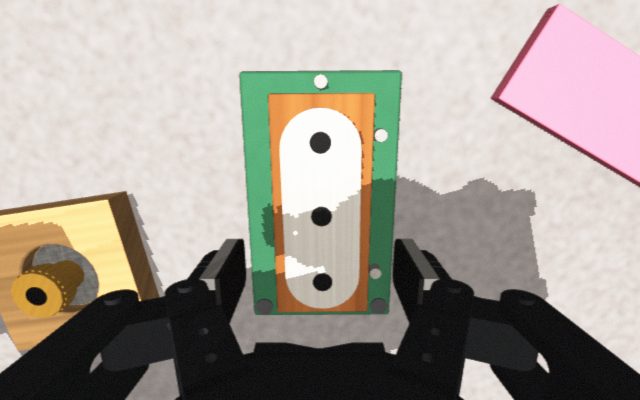

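```bash
python3 - <<'E'
from h import *
d=np.load("wrist_last.npz"); c={k:d[k] for k in d.files if k!="ee"}; cm=cam(c,d["ee"])
B=ray([[320,142],[321,216],[322,282]],cm,.046);print(B.round(4).tolist()); e=B[0]-B[2];print(np.degrees(np.arctan2(e[1],e[0])))
E
python3 -m jog '[{"slide":[1.5,0,0],"turn":0},{"slide":[3,0,0],"turn":0},{"slide":[4.2,0,0],"turn":0},{"slide":[5,0,0],"turn":0},{"slide":[5.35,0,0],"turn":0},{"slide":[5.35,0,0],"turn":0},{"slide":[5.35,0,0],"turn":0}]'
python3 plan.py .6365 .0045 .0085 -16.2
```

```text
[[0.6488, 0.0479, 0.046], [0.6377, 0.0075, 0.046], [0.6267, -0.033, 0.046]]
74.68355638269486
time_s: 17.65
ee_pos: [0.6358, 0.0048, 0.0086]
ee_rot: [1.835, 1.57, -0.018]
ft_force: [-0.4, -0.0, 0.0]
opening: 0.0649
slide cm [0.01, 0.07, 0.01] turn rad 0.001 (deg 0.0) q6 1.86 | jaw now -16.2 t 17.6 pos [0.6358, 0.0048, 0.0086] F [-0.4, -0.0, 0.0] op 0.0649 axis [0.001, -0.0, -1.0]
```

```bash
python3 -m jog '[{"slide":[0,0.08,0],"turn":0},{"slide":[0,0.08,0],"turn":0},{"slide":[0,0.08,0],"turn":0},{"slide":[0,0.08,0],"turn":0},{"slide":[0,0.08,0],"turn":0},{"slide":[-0.5,0.08,0],"turn":0},{"slide":[-1,0.08,0],"turn":0},{"slide":[-2,0.08,0],"turn":0},{"slide":[-4,0.08,0],"turn":0},{"slide":[-6,0.08,0],"turn":0},{"slide":[-8,0.08,0],"turn":0},{"slide":[-8,0.08,0],"turn":0}]' 3.6
python3 plan.py .4308 -.2861 .06 -11.1
python3 tip.py w13|tail -1
```

```text
time_s: 18.85
ee_pos: [0.6386, 0.0046, 0.0916]
ee_rot: [1.861, 1.565, 0.008]
ft_force: [0.8, -1.0, -2.1]
opening: 0.0422
slide cm [3.03, -11.88, 33.71] turn rad -0.088 (deg -5.1) q6 1.86 | jaw now -16.2 t 18.9 pos [0.6386, 0.0046, 0.0916] F [0.8, -1.0, -2.1] op 0.0422 axis [0.006, 0.0, -1.0]
[0.6386 0.0046 0.0916] 0.042215755684979525 18.85
```

View pics/w13.png

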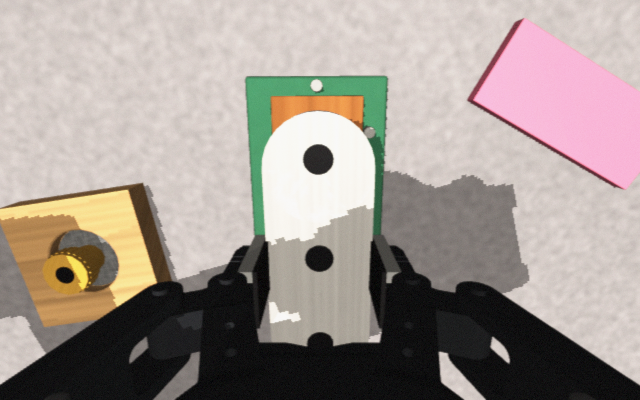

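```bash
python3 - <<'E'
from tool import *
m=(u>285)&(u<355)&(v>130)&(v<320)&(S<40)&(P[...,0]<0)
q=P[m];A=np.c_[q[:,1:],np.ones(len(q))];print(np.linalg.lstsq(A,q[:,0],rcond=None)[0].round(4),q.min(0),q.max(0),len(q))
E
```

```text
[ 0.004   0.0419 -0.0364] [-0.16632328 -0.014975   -0.06635651] [-0.03409206  0.01509865  0.02739198] 12860
```

```bash
python3 -m jog '[{"slide":[0,-0.8,2.5],"turn":-0.02},{"slide":[0,-2,6],"turn":-0.04},{"slide":[0,-3.3,9.5],"turn":-0.06},{"slide":[0,-4.6,13],"turn":-0.09},{"slide":[0,-5.9,16.5],"turn":-0.09},{"slide":[0,-7.1,20],"turn":-0.09},{"slide":[0,-8.3,23.5],"turn":-0.09},{"slide":[0,-9.5,27],"turn":-0.09},{"slide":[0,-10.7,30.5],"turn":-0.09},{"slide":[0,-11.6,32.8],"turn":-0.09},{"slide":[0,-11.8,33.7],"turn":-0.09},{"slide":[2,-11.8,33.7],"turn":-0.09},{"slide":[4,-11.8,33.7],"turn":-0.09},{"slide":[4,-11.8,33.7],"turn":-0.09}]'
python3 plan.py .4308 -.2861 -.0165 -11.1
python3 tip.py w14|tail -1
```

```text
time_s: 20.3
ee_pos: [0.4266, -0.2841, 0.0451]
ee_rot: [-2.04, 1.564, 2.481]
ft_force: [-0.7, 0.8, -1.4]
opening: 0.0426
slide cm [6.16, 0.49, 0.13] turn rad 0.002 (deg 0.1) q6 1.17 | jaw now -11.0 t 20.3 pos [0.4266, -0.2841, 0.0451] F [-0.7, 0.8, -1.4] op 0.0426 axis [-0.005, 0.004, -1.0]
[ 0.4266 -0.2841  0.0451] 0.04257730555229791 20.3
```

View pics/w14.png

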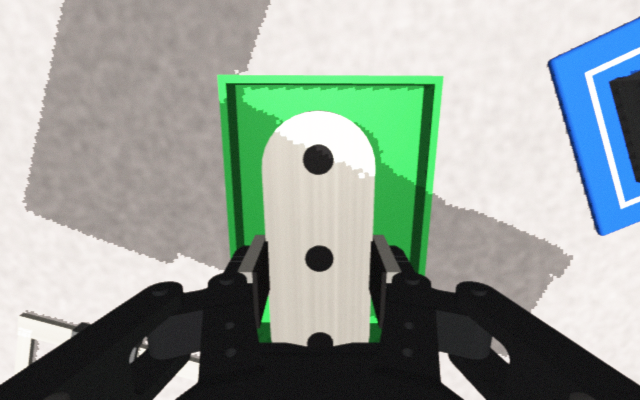

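The link hangs inside the green tray's outline, parallel to it (tray walls at columns 230–435, link 263–375). Lower.

```bash
python3 -m jog '[{"slide":[1.5,0.3,0],"turn":0},{"slide":[3,0.3,0],"turn":0},{"slide":[4.2,0.3,0],"turn":0},{"slide":[5,0.3,0],"turn":0},{"slide":[5.5,0.3,0],"turn":0},{"slide":[5.8,0.3,0],"turn":0},{"slide":[6,0.3,0],"turn":0},{"slide":[6,0.3,0],"turn":0},{"slide":[6,0.3,0],"turn":0}]'
python3 plan.py .4308 -.2861 -.0185 -11.1
```

```text
time_s: 21.25
ee_pos: [0.4322, -0.287, -0.0116]
ee_rot: [1.177, 1.57, -0.586]
ft_force: [-0.2, -0.2, -2.2]
opening: 0.0423
slide cm [0.69, -0.15, -0.07] turn rad 0.002 (deg 0.1) q6 1.18 | jaw now -11.0 t 21.2 pos [0.4322, -0.287, -0.0116] F [-0.2, -0.2, -2.2] op 0.0423 axis [0.001, -0.0, -1.0]
```

```bash
python3 -m jog '[{"slide":[0.25,0,0],"turn":0},{"slide":[0.45,0,0],"turn":0},{"slide":[0.6,0,0],"turn":0},{"slide":[0.7,0,0],"turn":0},{"slide":[0.7,0,0],"turn":0}]'
```

```text
time_s: 21.75
ee_pos: [0.4318, -0.2868, -0.0188]
ee_rot: [-1.84, 1.571, 2.681]
ft_force: [-1.4, -0.2, 0.1]
opening: 0.0423
```

```bash
python3 -m jog '[{"slide":[0,0,0],"turn":0},{"slide":[0,0,0],"turn":0},{"slide":[0,0,0],"turn":0},{"slide":[-2,0,0],"turn":0},{"slide":[-5,0,0],"turn":0},{"slide":[-9,0,0],"turn":0},{"slide":[-13,0,0],"turn":0},{"slide":[-17,0,0],"turn":0},{"slide":[-18,0,0],"turn":0},{"slide":[-18,0,0],"turn":0}]' 5.8
python3 plan.py .6365 .0045 .08 -16.2
python3 tip.py w15|tail -1
```

```text
time_s: 22.75
ee_pos: [0.4334, -0.2878, 0.1632]
ee_rot: [1.174, 1.566, -0.589]
ft_force: [-0.2, -0.0, 0.0]
opening: 0.0578
slide cm [8.32, 14.32, -32.59] turn rad 0.091 (deg 5.2) q6 1.18 | jaw now -11.0 t 22.8 pos [0.4334, -0.2878, 0.1632] F [-0.2, -0.0, 0.0] op 0.0578 axis [0.004, -0.003, -1.0]
[ 0.4334 -0.2878  0.1632] 0.057814299705340556 22.75
```

View pics/w15.png

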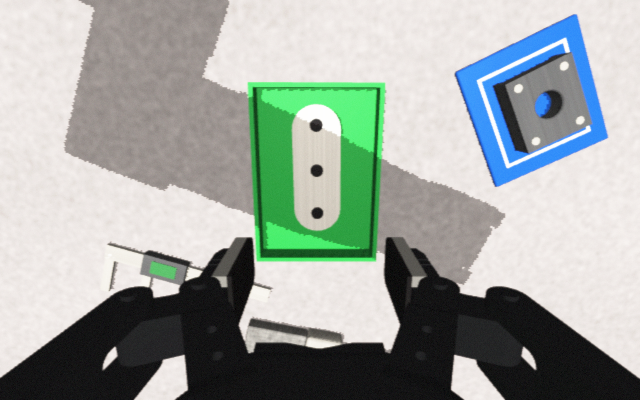

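The link lies flat in the green tray's middle (link (317,168), tray (317,170)). Now the board.

```bash
python3 -m jog '[{"slide":[0,1.2,-3],"turn":0.03},{"slide":[0,2.7,-6.5],"turn":0.06},{"slide":[0,4.3,-10],"turn":0.09},{"slide":[0,5.8,-13.5],"turn":0.09},{"slide":[0,7.3,-17],"turn":0.09},{"slide":[0,8.9,-20.5],"turn":0.09},{"slide":[0,10.4,-24],"turn":0.09},{"slide":[0,12,-27.5],"turn":0.09},{"slide":[1,13.5,-30.5],"turn":0.09},{"slide":[4,14.2,-32.3],"turn":0.09},{"slide":[8,14.3,-32.5],"turn":0.09},{"slide":[11,14.3,-32.5],"turn":0.09},{"slide":[11,14.3,-32.5],"turn":0.09},{"slide":[11,14.3,-32.5],"turn":0.09}]' 8.5
python3 tip.py w16|tail -1
python3 - <<'E'
from h import *
d=np.load("wrist_last.npz"); c={k:d[k] for k in d.files if k!="ee"}; cm=cam(c,d["ee"])
hsv=cv2.cvtColor(c["img"],cv2.COLOR_RGB2HSV);H,S,V=[hsv[...,i].astype(int) for i in range(3)]
m=(abs(H-12)<8)&(S>110);m[:,:230]=0;m[:,410:]=0
print("board",rect(m,cm,.032))
E
python3 plan.py .6365 .0054 -.006 -16.2
```

```text
time_s: 24.2
ee_pos: [0.6324, 0.0049, 0.0492]
ee_rot: [-1.275, 1.566, -3.128]
ft_force: [0.0, 0.1, 0.1]
opening: 0.0849
[0.6324 0.0049 0.0492] 0.08493109782369129 24.2
board {'ctr': (637.6, 5.6), 'size': (138.5, 59.7), 'long_deg': 74.1, 'px': [328.0, 203.0]}
slide cm [5.71, 0.21, -0.13] turn rad 0.001 (deg 0.0) q6 1.86 | jaw now -16.2 t 24.2 pos [0.6342, 0.0047, 0.0511] F [0.5, 0.9, 0.1] op 0.0850 axis [-0.001, -0.0, -1.0]
```

View pics/w16.png

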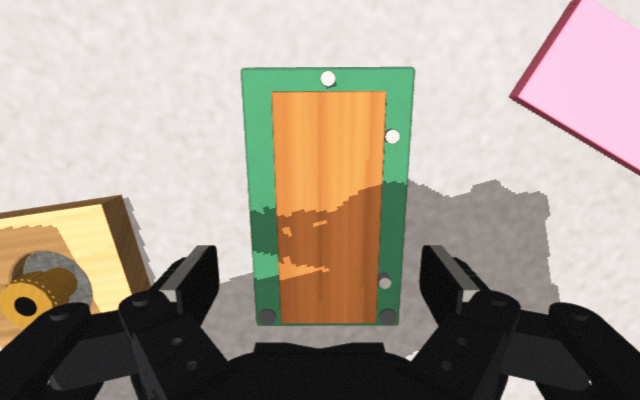

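This is the brown 139×60 mm board, alone on the base, with a pin at (328,79) and two at column 390. Descend with the jaws centred on it.

```bash
python3 -m jog '[{"slide":[1.5,0.2,0],"turn":0},{"slide":[3,0.2,-0.05],"turn":0},{"slide":[4.2,0.2,-0.1],"turn":0},{"slide":[5,0.2,-0.1],"turn":0},{"slide":[5.6,0.2,-0.1],"turn":0},{"slide":[5.6,0.2,-0.1],"turn":0},{"slide":[5.6,0.2,-0.1],"turn":0}]'
python3 plan.py .637 .0055 -.006 -16.2
```

```text
time_s: 24.95
ee_pos: [0.6368, 0.0053, -0.0045]
ee_rot: [1.858, 1.57, 0.006]
ft_force: [0.9, 0.4, 0.8]
opening: 0.0849
slide cm [0.15, 0.01, -0.03] turn rad 0.001 (deg 0.0) q6 1.86 | jaw now -16.2 t 24.9 pos [0.6368, 0.0053, -0.0045] F [0.9, 0.4, 0.8] op 0.0849 axis [0.001, 0.0, -1.0]
```

```bash
python3 -m jog '[{"slide":[0.05,0,0],"turn":0},{"slide":[0.05,0,0],"turn":0},{"slide":[0.05,0,0],"turn":0},{"slide":[0.05,0,0],"turn":0},{"slide":[0.05,0,0],"turn":0}]' 5.2
python3 -m jog '[{"slide":[-0.5,0,0],"turn":0},{"slide":[-1,0,0],"turn":0},{"slide":[-2,0,0],"turn":0},{"slide":[-4,0,0],"turn":0},{"slide":[-7,0,0],"turn":0},{"slide":[-10,0,0],"turn":0},{"slide":[-11,0,0],"turn":0},{"slide":[-11,0,0],"turn":0}]'
python3 plan.py .4325 .2915 .06 2.2
python3 tip.py w17|tail -1
```

```text
time_s: 25.45
ee_pos: [0.6374, 0.0053, -0.0044]
ee_rot: [1.853, 1.569, -0.0]
ft_force: [-0.1, -0.7, 5.3]
opening: 0.0582
time_s: 26.25
ee_pos: [0.6381, 0.0053, 0.1067]
ee_rot: [1.855, 1.567, 0.002]
ft_force: [0.1, 0.1, -0.6]
opening: 0.0578
slide cm [4.58, -27.73, -21.76] turn rad -0.320 (deg -18.4) q6 1.86 | jaw now -16.2 t 26.2 pos [0.6381, 0.0053, 0.1067] F [0.1, 0.1, -0.6] op 0.0578 axis [0.004, 0.0, -1.0]
[0.6381 0.0053 0.1067] 0.05780345625428975 26.25
```

View pics/w17.png

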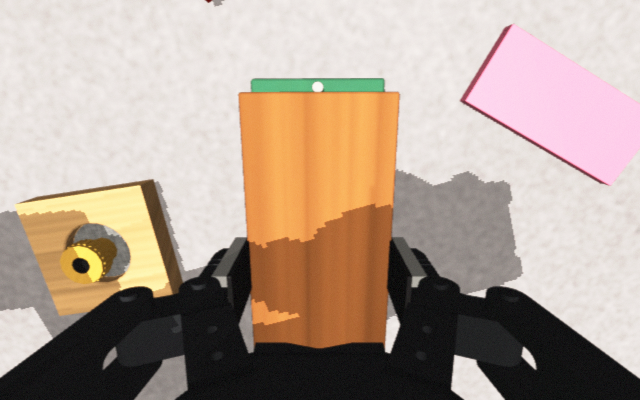

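```bash
python3 - <<'E'
from tool import *
m=(abs(H-12)<8)&(S>110)&(u>240)&(u<400)&(v>100)&(P[...,0]<-.015)&(P[...,0]>-.06)
q=P[m];A=np.c_[q[:,1:],np.ones(len(q))];print(np.linalg.lstsq(A,q[:,0],rcond=None)[0].round(4),q.min(0).round(4),q.max(0).round(4),len(q))
E
```

```text
[ 0.003   0.0004 -0.0362] [-0.0568 -0.0304 -0.0665] [-0.0323  0.0302  0.0418] 35233
```

```bash
python3 plan.py .4325 .14 .10 2.2
python3 - <<'E'
from tool import *
o=T[:3,3]
for px in((240,93),(398,93)):
    dd=T[:3,:3]@np.array([(px[0]-K[0,2])/K[0,0],(px[1]-K[1,2])/K[1,1],1]); print((o+dd*(-.0362-o[0])/dd[0]).round(4))
E
```

```text
slide cm [0.46, -23.37, -7.25] turn rad -0.320 (deg -18.4) q6 1.86 | jaw now -16.2 t 26.3 pos [0.6368, 0.0053, 0.1048] F [-0.6, -0.3, -1.5] op 0.0581 axis [0.001, 0.0, -1.0]
[-0.0362 -0.0295 -0.0693]
[-0.0362  0.0287 -0.0693]
```

Board centred in the grip (end at −69 mm). I'll move to just short of the rack so the wrist camera can see the rack's pins.

```bash
python3 -m jog '[{"slide":[0,-2.3,-0.7],"turn":-0.04},{"slide":[0,-5.2,-1.6],"turn":-0.08},{"slide":[0,-8.2,-2.5],"turn":-0.12},{"slide":[0,-11.2,-3.5],"turn":-0.16},{"slide":[0,-14.2,-4.4],"turn":-0.2},{"slide":[0,-17.2,-5.3],"turn":-0.24},{"slide":[0,-20.2,-6.3],"turn":-0.28},{"slide":[0,-22.5,-7],"turn":-0.32},{"slide":[0,-23.3,-7.2],"turn":-0.32},{"slide":[0,-23.3,-7.2],"turn":-0.32},{"slide":[0,-23.3,-7.2],"turn":-0.32},{"slide":[0,-23.3,-7.2],"turn":-0.32}]'
python3 tip.py w18|tail -1
```

```text
time_s: 27.5
ee_pos: [0.4338, 0.1389, 0.1044]
ee_rot: [1.248, 1.57, -0.286]
ft_force: [-0.2, 0.5, -0.7]
opening: 0.058
[0.4338 0.1389 0.1044] 0.058022285243502975 27.5
```

View pics/w18.png

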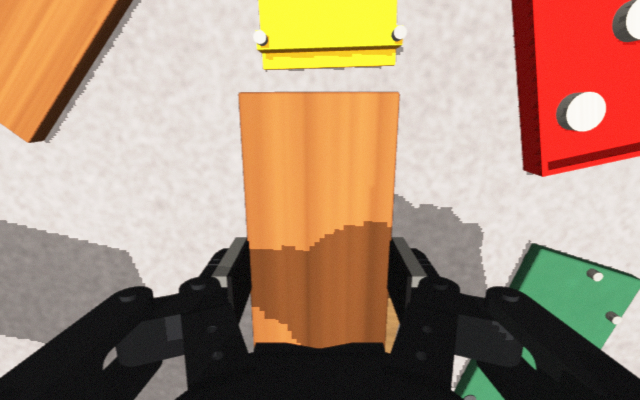

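```bash
python3 - <<'E'
from h import *
d=np.load("wrist_last.npz"); c={k:d[k] for k in d.files if k!="ee"}; cm=cam(c,d["ee"])
A=ray([[261,36],[399.5,31.5]],cm,.035); dr=A[1]-A[0];a=np.arctan2(dr[1],dr[0]);print(A.round(4).tolist(),np.linalg.norm(dr),np.degrees(a))
print("rack ctr",A.mean(0)+.045*np.array([-np.sin(a),np.cos(a),0]))
E
python3 plan.py .433 .291 .06 2.2
```

```text
[[0.3924, 0.2443, 0.035], [0.4807, 0.2502, 0.035]] 0.08849568571424994 3.8115906846311525
rack ctr [0.43354224 0.29212694 0.035     ]
slide cm [4.44, 0.48, -15.2] turn rad -0.002 (deg -0.1) q6 1.84 | jaw now 2.1 t 27.6 pos [0.4338, 0.1389, 0.1044] F [0.1, 0.8, -1.5] op 0.0583 axis [0.0, -0.0, -1.0]
```

```bash
python3 -m jog '[{"slide":[0,0.1,-2],"turn":0},{"slide":[0,0.2,-5],"turn":0},{"slide":[0,0.3,-8],"turn":0},{"slide":[0,0.4,-11],"turn":0},{"slide":[0,0.5,-13.5],"turn":0},{"slide":[1.5,0.5,-15],"turn":0},{"slide":[3.5,0.5,-15.25],"turn":0},{"slide":[5,0.5,-15.25],"turn":0},{"slide":[5,0.5,-15.25],"turn":0},{"slide":[5,0.5,-15.25],"turn":0},{"slide":[5,0.5,-15.25],"turn":0}]'
python3 plan.py .433 .2918 .003 2.5
python3 tip.py w19|tail -1
```

```text
time_s: 28.65
ee_pos: [0.433, 0.2921, 0.0554]
ee_rot: [2.088, 1.569, 0.554]
ft_force: [0.4, 0.3, -1.3]
opening: 0.0584
slide cm [5.24, -0.01, 0.03] turn rad -0.006 (deg -0.4) q6 2.13 | jaw now 2.1 t 28.6 pos [0.433, 0.2921, 0.0554] F [0.4, 0.3, -1.3] op 0.0584 axis [0.001, 0.001, -1.0]
[0.433  0.2921 0.0554] 0.05842534577389673 28.65
```

View pics/w19.png

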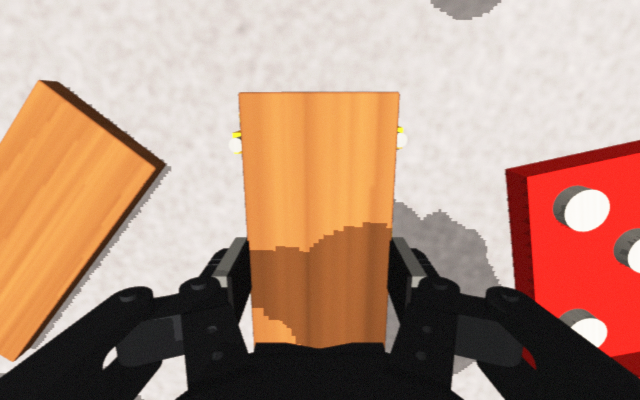

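The board is centred between the far pins (236 and 402, board 240–398). Lower.

```bash
python3 -m jog '[{"slide":[1.5,0,0],"turn":0},{"slide":[3,0,0],"turn":0},{"slide":[4,0,0],"turn":0},{"slide":[4.6,0,0],"turn":0},{"slide":[5,0,0],"turn":0},{"slide":[5.2,0,0],"turn":0},{"slide":[5.2,0,0],"turn":0},{"slide":[5.2,0,0],"turn":0}]'
python3 plan.py .433 .2918 .001 2.5
```

```text
time_s: 29.5
ee_pos: [0.4323, 0.2921, 0.003]
ee_rot: [2.114, 1.57, 0.581]
ft_force: [0.6, -0.5, -0.6]
opening: 0.0583
slide cm [0.2, 0.07, 0.03] turn rad -0.006 (deg -0.3) q6 2.13 | jaw now 2.2 t 29.5 pos [0.4323, 0.2921, 0.003] F [0.6, -0.5, -0.6] op 0.0583 axis [0.001, 0.0, -1.0]
```

```bash
python3 -m jog '[{"slide":[0.1,0.05,0],"turn":0},{"slide":[0.2,0.05,0],"turn":0},{"slide":[0.27,0.05,0],"turn":0},{"slide":[0.27,0.05,0],"turn":0}]'
```

```text
time_s: 29.9
ee_pos: [0.4327, 0.2921, 0.0006]
ee_rot: [2.042, 1.57, 0.509]
ft_force: [-0.9, -0.7, 4.7]
opening: 0.0578
```

```bash
python3 -m jog '[{"slide":[0,0,0],"turn":0},{"slide":[0,0,0],"turn":0},{"slide":[0,0,0],"turn":0},{"slide":[0,0,0],"turn":0},{"slide":[-2,0,0],"turn":0},{"slide":[-5,0,0],"turn":0},{"slide":[-9,0,0],"turn":0},{"slide":[-13,0,0],"turn":0},{"slide":[-17,0,0],"turn":0},{"slide":[-20,0,0],"turn":0},{"slide":[-20,0,4],"turn":0},{"slide":[-20,0,8],"turn":0},{"slide":[-20,0,12],"turn":0},{"slide":[-20,0,12],"turn":0},{"slide":[-20,0,12],"turn":0}]' 8.0
python3 tip.py w20|tail -1
python3 - <<'E'
from bench import viewer
import cv2
for n in("top","side"): cv2.imwrite(f"pics/{n}1.png",viewer.read_camera(n)["img"][:,:,::-1])
E
```

```text
time_s: 31.4
ee_pos: [0.4371, 0.1715, 0.2]
ee_rot: [2.893, 1.57, 1.358]
ft_force: [-0.4, 0.5, 0.4]
opening: 0.08
[0.4371 0.1715 0.2   ] 0.07997229926249455 31.4
```

View pics/w20.png

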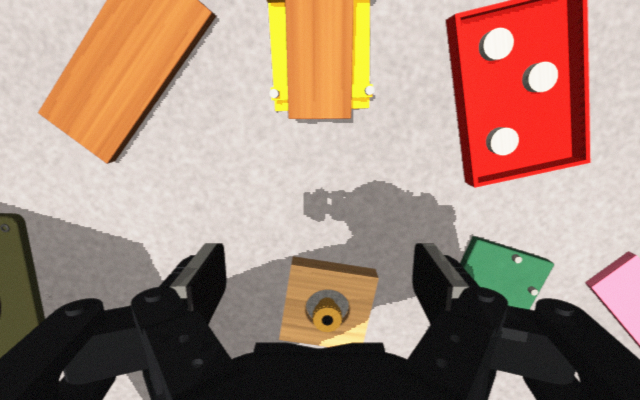

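View pics/side1.png

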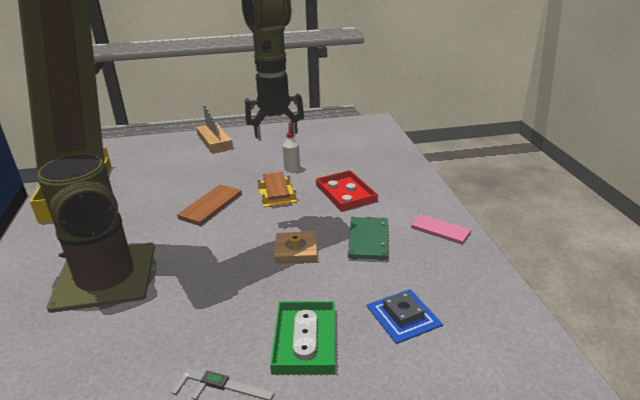

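View pics/top1.png

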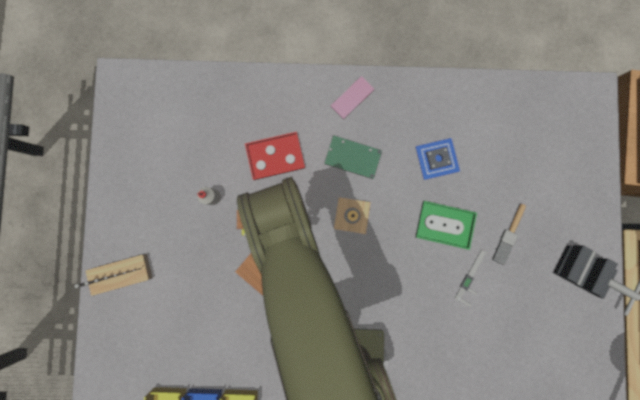

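Everything appears to be in place and the bottle is standing at (206,196) as before. One numeric check before handing in.

```bash
python3 - <<'E'
from h import *
from bench import viewer
t=viewer.read_camera("top");cm=cam(t);hsv=cv2.cvtColor(t["img"],cv2.COLOR_RGB2HSV);H,S,V=[hsv[...,i].astype(int) for i in range(3)]
def roi(x0,y0,x1,y1):
    m=np.zeros(H.shape,bool); m[y0:y1,x0:x1]=1; return m
print("bush",ray([[352.5,215]],cm,.041))
print("jig",rect((S<70)&(V<110)&roi(424,145,452,172),cm,.028))
print("link",rect((S<50)&roi(422,208,470,240),cm,.018))
d=np.load("wrist_last.npz"); c={k:d[k] for k in d.files if k!="ee"}; cw=cam(c,d["ee"])
print("bush w",ray([[327,320]],cw,.041),"recess w",ray([[326.5,309]],cw,.022))
E=ray([[289,118],[352,118]],cw,.037);a=np.arctan2(*(E[1]-E[0])[1::-1]);print("board ctr",E.mean(0)+.07*np.array([-np.sin(a),np.cos(a),0]),np.degrees(a))
s=viewer.read_camera("wrist");D=c["range_z"]
K,R,o=cw
for p in((300,40),(340,40),(300,100),(340,100)): print(p,(o+R@(D[p[1],p[0]]*np.array([(p[0]-K[0,2])/K[0,0],(p[1]-K[1,2])/K[1,1],1]))).round(4))
E
```

```text
bush [[0.45138537 0.00579079 0.041     ]]
jig {'ctr': (638.8, -258.9), 'size': (63.2, 52.6), 'long_deg': -73.5, 'px': [436.0, 159.0]}
link {'ctr': (431.7, -281.7), 'size': (121.7, 46.4), 'long_deg': 79.2, 'px': [444.0, 224.0]}
bush w [[0.45143513 0.00495861 0.041     ]] recess w [[0.45123632 0.00604116 0.022     ]]
board ctr [0.43363384 0.29280235 0.037     ] 2.060722043968468
(300, 40) [0.4152 0.2905 0.0368]
(340, 40) [0.4511 0.2918 0.0366]
(300, 100) [0.4163 0.2386 0.0363]
(340, 100) [0.4538 0.24   0.0373]
```

All within tolerance: bush within 2 mm, jig within 5 mm, link within 5 mm, and the board 1 mm off with its top at 37 mm, flat. Handing in.

```bash
python3 -c "
from bench import robot
print(robot.job_done()); print(robot.read_state()['time_s'])"
```

```text
the job is handed in; nothing more can be done
None
the job is handed in; nothing more can be done
```

I took the stack apart and put all four parts away, lowering each one until it touched before letting go. The job is handed in, at about 31 s of the 115 s allowed; the hand-in reports no verdict.

| Part | Final check | Limit |
|---|---|---|
| Bush, upright in the recess | within about 2 mm of its middle | 18 mm |
| Drill jig on the mat | within about 5 mm (blurred top view; the wrist view looked closer) and under 2° off parallel | 15 mm, 12.6° |
| Link, flat in the green tray | within about 5 mm of its middle | 42 mm |
| Board on both rails of the rack | about 1 mm off centre, top at 37 mm, level | 16 mm |

The oil bottle stood where it began in the last top and side pictures, and the gripper was clear of everything at hand-in.

**One disagreement with the text:** the fingertips measured about 24–36 mm behind the reported TCP, depending on the opening, where the text implies 8 mm ahead when shut to 5 mm behind when open. I used the measured values, and the grasps and touchdowns agreed with them.

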